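# Unlock a positioning slide, crank it to its pointer, fold the crank away

## Task

Set the small positioning slide on the bench: first draw its lock pin straight up out of the carriage and park it in the notch of the bracket at the side, hanging by its collar. Then swing the handwheel's folding handle fully up, crank the wheel counter-clockwise by that handle until the line on the carriage stands level with the pointer (leave the pointer as it is set and do not push the carriage itself), and finally fold the handle flat again, leaving the spray can, the mug and the tin standing where they are.

Things in the scene. Friction and masses are not known exactly. Their poses are not given: they have to be found in the camera images.
- slide_unit: Positioning slide, fixed on the bench: dark steel bed 90 mm wide (x), 30 mm high, from y = -60 to +325 mm, and a grey gear housing 96 x 96 mm, top at z = 72, under the handwheel. Origin on the bench under the vertical wheel axis; y along the bed away from the wheel, z up, -x faces the robot. Pin bore (15 mm) in the bed at x 0, y 135. Aluminium bracket at the -x side at y 175.
- handwheel (a joint): Bright steel disc, radius 68 mm, z = 74 to 88 mm. Angle in rad, counter-clockwise from above positive; one turn moves the carriage 50 mm away from the wheel (8 mm per rad). Starts within 0.65 of 0; at 0 the handle's hinge is on the unit's -x side. Friction (0.25 N m, 4 N at the handle) holds it where left. Until drawn, the lock pin blocks it after a few mm of carriage play.
- crank_handle (a joint): Swing of the folding handle in rad about a level hinge tangential to the wheel: 0 = folded flat, pointing inward across the wheel; 1.57 = upright, swung out, at its stop. Stiff hinge (0.15 N m): it stays where it is left. Starts 0 to 0.2.
- handle_hinge (a point): Hinge of the folding handle, 60 mm from the wheel axis, 105 mm above the bench. The black round handle is 16 to 19 mm thick. Behind the hinge it carries a steel thumb tab, 40 mm long, 24 wide, 7 thick, at 135 degrees to the handle: handle folded, it points outward and 45 degrees up; handle upright, outward and 45 down. Pressing it down 25 mm outward of the hinge tips the handle up.
- handle_end (a point): Free end of the handle, on its axis, 75 mm from the hinge.
- lock_pin: Loose steel lock pin, 92 mm long, 100 g. Origin at the lower end, z up along it: shank 12 mm thick from 0 to 50 mm, collar 28 mm across from 50 to 56, black round grip 20 to 25 mm thick from 56 to 92. It starts upright through the carriage's lug into the bed, collar on the lug 58 mm above the bench; it must rise 52 mm to be clear.
- pin_collar (a point): Point on the pin's axis at the underside of its collar.
- notch (a point): Parking place: on the bracket's top face, 75 mm above the bench, mid-way in the 16 mm wide U slot between two tines 8 mm thick; slot along the unit's x, open to -x, 23 mm from here. Axes as the slide unit; here x -68, y 175 in its frame. The parked pin is upright, collar on the tines, shank in the slot; lower it in from above or slide it in from -x.
- carriage_mark (a point): Line scribed on the aluminium carriage (82 x 70 mm, top at z = 52 mm, a dark V-block on it up to z = 76 mm), at the pointer side (+x) edge. Axes as the slide unit; it moves along the unit's y.
- pointer_tip (a point): Tip of the adjustable steel pointer at the +x side of the bed, standing 30 to 65 mm (varies) further along the unit's y than the mark at handwheel 0. Axes as the slide unit. It stays where it is set.
- spray_can: Bystander: spray can, 66 mm thick, 214 mm high, standing beyond the wheel, about 170 mm from its axis. Origin at the centre of its underside.
- mug: Bystander: mug, 92 mm across and 127 mm with its handle, 93 mm high, standing at the robot's side of the bed. Origin under its centre.
- screw_tin: Bystander: open metal tin, 75 mm across, 62 mm high, behind the bed. Origin at the centre of its underside.

How it is judged:
By the outcome, as a careful person would: the job done as asked, in the order asked, and still so for the second after the job is handed in, with the robot touching nothing.
It also fails if it takes over 72 s, if anything falls off the work surface, if the arm or the gripper's body presses on something with over 40 N, if the wrist force passes 120 N, or if a joint passes its speed limit or range.

## Robot

A 6-joint arm with a two-finger parallel gripper is mounted at the origin on a cart in front of the work surface, level with it; the furniture and walls round the work are solid. World frame = base frame: x ahead of the robot, y to its left, z up, the work surface at z = 0. Lengths are in m, angles in rad, forces in N, time in s.
With the tool pointing down it reaches from about 0.35 to 0.775 m from the base axis. Payload 7.3 kg.
Tool frame: the origin (TCP) lies at the very end of the fingers, on their centre line; the grasp point (between the pads) lies 19 mm behind it (robot.tcp_to_grasp is the z of the grasp point in the tool frame, in m); z points along the fingers, y is the line along which they close (so a half turn about z gives the same grasp; the last joint's range is limited). The gripper opens to 92 mm and grips with 3 to 60 N. Pads are 19 mm wide; open, the fingers measure 130 mm over their backs; the gripper's body (75 mm by 190 mm) begins 47 mm behind the grasp point.
Start: joints at [1.106, 0.342, 1.524, -0, 1.275, -0.146], TCP at [0.165, 0.499, 0.193] pointing down, gripper open.
Joint ranges: [-2.53, 2.53], [-0.77, 2.02], [0.04, 2.7], [-1, 4.14], [0.28, 2.66], [-3.11, 3.11]. Speed limits (rad/s): [2.57, 2.57, 3.14, 3.14, 3.14, 3.14].

## Interface

Orientations are given as [roll, pitch, yaw] about the fixed x, y, z axes, in that order (R = Rz(yaw) Ry(pitch) Rx(roll)).
In Python, from cell import monitor, read_camera, get_calibration, job, robot gives the robot as it stands. The module is installed in compiled form; this text tells all that it offers.
- The arm moves only by the tool send_rows, never from a script. Its argument "targets" is a list of rows, each an object with "translation": the shift along the tool's x, y, z in cm, a list of three; "spin": the turn about the tool's z in degrees; "jaw": the opening, from 0 (shut) to 1 (fully open). A call has exactly 5 rows; each row is the pose to reach, as a shift and turn from the pose commanded when the call began, along the tool's axes at that moment; what a row does not reach only later rows make up. A row lasts 1/10 s, in which the tool goes at most 50 mm and 8.59 degrees, less where a joint would pass 70% of its speed; a pose out of reach is approached as far as the arm can. A call with a gripper value outside its range is refused whole. The fingers move at their own pace and stop on an object; "force" is the grip in N (left out, the last holds). Time passes only in rows, so rows that repeat a pose let the fingers close, or fill a call up. It gives the time, the measured TCP pose, the force, the opening and the grip force at its end, in the units of the state.
- monitor.observe(): the state, without advancing time (a new reading comes with each control period).
- read_camera(name): name is "side" or "top"; returns (picture, depth): 420x560x3 uint8, red, green, blue; 420x560 float32, m along the optical axis (not along the pixel's ray), 0 where there is no reading.
- get_calibration(name): a dict with "intrinsics" (3x3 intrinsics, pixels), "origin" and "orientation" of the camera in the world. Camera axes: x right, y up, looking along -z (the intrinsics and any distortion apply to the point x, -y, -z); pixel columns grow to the right and rows downward; lengths in m; the calibration is good to about 2 mm. A picture is of the moment at which its call begins. get_calibration takes no time and is no camera call.
- job.hand_in(): hands the job in; it is judged then, once.
The state is a dict: "time": time; "qpos": joint angles; "qvel": joint speeds; "joint_efforts": joint torques, N m; "tool_pos": TCP position; "tool_rot": TCP orientation; "contact_force": force on the tool from outside, world axes, zero at the start; "torque": the same for the moment, N m; "opening": finger opening in m; "grip_force": force on a finger pad.
Only numpy, scipy, OpenCV 4.12 (cv2) and the standard library are available. Lean on these libraries where they do the work, as an engineer would, in place of code of your own. Each camera call takes 0.05 s, during which the arm holds its last target. There are 200 camera calls.

## Working session

There is one attempt and no reset: what is moved stays moved. The work goes in short steps, Python scripts to look and compute and a tool call to move; the robot and the scene stay as the last step left them, time stands still between calls to the robot, and variables do not carry over. Pictures are saved under pics/ and viewed, at most 10 in all, crops included, and the job is handed in when it is done.

Besides the shell and the picture viewer there is one more tool, called after ">>>" as name(argument=value, ...) on one line, values as JSON. send_rows: Moves the arm, as the interface text tells. Its arguments: {"type":"object","properties":{"targets":{"type":"array"},"force":{"type":"number"}},"required":["targets"]}

```bash
mkdir -p pics; ls; cat > h.py <<'E'
import numpy as np, cv2
from scipy.spatial.transform import Rotation as Ro
from cell import monitor, read_camera, get_calibration, job, robot
def cloud(name):
    im,d=read_camera(name); c=get_calibration(name); K=np.array(c["intrinsics"])
    R=np.array(c["orientation"]); R=R if R.shape==(3,3) else Ro.from_euler('xyz',R).as_matrix()
    v,u=np.mgrid[:420,:560]
    P=np.stack([(u-K[0,2])/K[0,0]*d,-(v-K[1,2])/K[1,1]*d,-d],-1)@R.T+np.array(c["origin"])
    P[d<=0]=np.nan
    return im,d,P
def save(im,n): cv2.imwrite('pics/'+n,im[...,::-1])
E
python3 - <<'E'
from h import *
for n in("side","top"):
    print(get_calibration(n)); im,d,P=cloud(n); np.savez(n+'0.npz',im=im,d=d,P=P); save(im,n+'0.png')
print(monitor.observe())
E
```

```text
pics
{'intrinsics': array([[433.53436894,   0.        , 268.90676809],
       [  0.        , 433.53436894, 209.86319023],
       [  0.        ,   0.        ,   1.        ]]), 'origin': array([0.48987843, 1.14065004, 0.55060488]), 'orientation': array([ 1.17908262, -0.00353804, -3.02316134])}
{'intrinsics': array([[448.9357888 ,   0.        , 275.21868587],
       [  0.        , 448.9357888 , 200.90095457],
       [  0.        ,   0.        ,   1.        ]]), 'origin': array([0.43030266, 0.06637292, 1.07002314]), 'orientation': array([ 0.17718979,  0.00363093, -1.59809473])}
{'time': 0.1, 'qpos': array([ 1.10601714e+00,  3.42647002e-01,  1.52489233e+00,  6.25909711e-06,
        1.27537772e+00, -1.46002662e-01]), 'qvel': array([-0.00091457, -0.00156133, -0.00118318, -0.00027712, -0.00258023,
       -0.00118765]), 'joint_efforts': array([ 1.91052190e-03, -4.32004666e+01, -2.44695264e+01,  7.20566022e-02,
        5.25392080e-02, -2.68398458e-05]), 'tool_pos': array([0.16434072, 0.49820837, 0.19262779]), 'tool_rot': array([-3.14028322e+00, -1.98600895e-04,  2.82281417e+00]), 'contact_force': array([-0.0132317 , -0.14814117,  0.463396  ]), 'torque': array([0.0188314 , 0.03059964, 0.00291006]), 'grip_force': 0.0, 'opening': 0.0917931009208531}
```

View pics/top0.png

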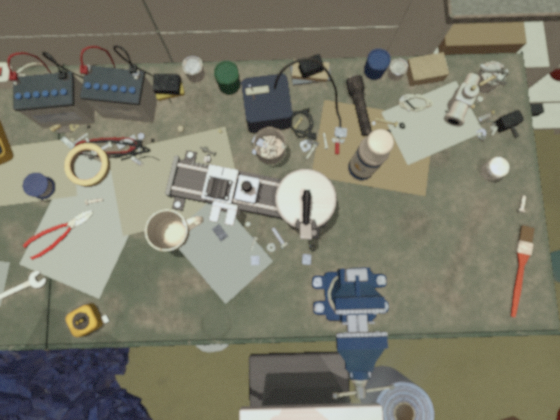

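View pics/side0.png

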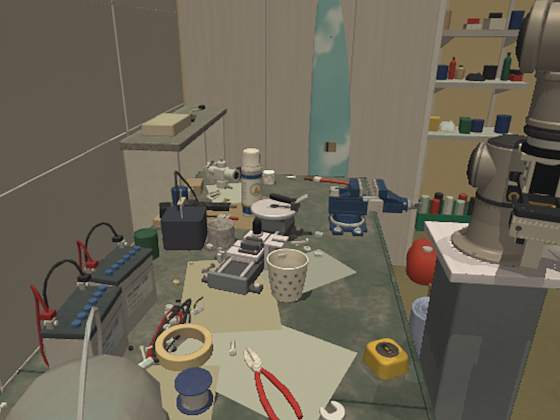

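Top view: wheel disc at about (305,199), with its handle running from hinge (306,228) to end (307,193). Pin grip is at (247,187), bracket at (223,213), carriage at (221,187), can (375,150), mug (168,231) and tin (269,147). The vise at (350,295) is furniture. The side view agrees.

```bash
python3 - <<'E'
from h import *
z=np.load('top0.npz'); im,P=z['im'],z['P']
c=im[125:275,150:410]; cv2.imwrite('pics/topc.png',cv2.resize(c,None,fx=3,fy=3,interpolation=cv2.INTER_CUBIC)[...,::-1])
z2=np.load('side0.npz'); c=z2['im'][180:300,190:340]; cv2.imwrite('pics/sidec.png',cv2.resize(c,None,fx=5,fy=5,interpolation=cv2.INTER_CUBIC)[...,::-1])
def q(u,v): print((u,v),np.round(P[v,u],4))
for p in [(290,185),(320,199),(295,215),(306,228),(306,195),(247,186),(247,195),(223,213),(214,217),(232,220),(220,172),(221,187),(180,187),(375,150),(168,231),(269,147),(340,240),(350,295)]: q(*p)
# wheel plane fit
Z=P[...,2]; v,u=np.mgrid[:420,:560]
m=(abs(Z-.088)<.006)&(abs(u-306)<45)&(abs(v-200)<45)
pts=np.argwhere(m)[:,::-1].astype(np.float32)
hull=cv2.convexHull(np.ascontiguousarray((P[m][:,:2]*1000).astype(np.float32)))
print(cv2.minEnclosingCircle(hull), m.sum(), np.nanmedian(Z[m]))
# high points over the wheel = handle
m=(Z>.094)&(Z<.16)&(abs(u-306)<50)&(abs(v-210)<45)
for a in np.argwhere(m)[::4]: print(a[::-1],np.round(P[a[0],a[1]],3),im[a[0],a[1]],end=' ; ')
E
```

```text
(290, 185) [0.6412 0.0311 0.0889]
(320, 199) [ 0.6068 -0.034   0.0929]
(295, 215) [0.5729 0.0225 0.0911]
(306, 228) [0.5405 0.0011 0.1167]
(306, 195) [ 0.6104 -0.0011  0.1258]
(247, 186) [0.639  0.1265 0.1009]
(247, 195) [0.6278 0.1297 0.0547]
(223, 213) [0.5954 0.1914 0.0027]
(214, 217) [0.5755 0.2029 0.0766]
(232, 220) [0.5679 0.1629 0.0746]
(220, 172) [0.6839 0.1916 0.055 ]
(221, 187) [0.6461 0.1882 0.065 ]
(180, 187) [0.6542 0.2875 0.0397]
(375, 150) [ 0.6809 -0.1351  0.2117]
(168, 231) [0.5551 0.3219 0.0074]
(269, 147) [0.7467 0.0764 0.0364]
(340, 240) [ 0.5229 -0.0866  0.0009]
(350, 295) [ 0.398  -0.0853  0.1133]
((609.7161254882812, -3.5909671783447266), 69.84520721435547) 2412 0.08894416719008086
[307 188] [ 0.632 -0.006  0.094] [210 213 202] ; [307 189] [ 0.624 -0.004  0.125] [177 181 171] ; [305 190] [0.622 0.001 0.125] [123 119 112] ; [309 190] [ 0.621 -0.008  0.127] [148 153 143] ; [304 191] [0.62  0.003 0.124] [103  98  91] ; [308 191] [ 0.619 -0.006  0.128] [83 84 78] ; [304 192] [0.618 0.003 0.123] [75 73 66] ; [308 192] [ 0.616 -0.005  0.128] [71 70 66] ; [304 193] [0
[... 5383 characters left out ...]
3] [ 0.529 -0.009  0.123] [164 158 147] ; [303 234] [0.527 0.009 0.127] [192 187 174] ; [307 234] [0.527 0.    0.127] [190 184 172] ; [311 234] [ 0.526 -0.008  0.126] [162 155 144] ; [303 235] [0.525 0.009 0.128] [195 188 177] ; [307 235] [0.524 0.    0.13 ] [191 184 173] ; [311 235] [ 0.524 -0.008  0.132] [158 151 140] ; [303 236] [0.522 0.009 0.129] [197 190 180] ; [307 236] [0.522 0.001 0.131] [192 185 173] ; [311 236] [ 0.522 -0.008  0.128] [154 145 135] ; [303 237] [0.52  0.009 0.128] [189 184 173] ; [307 237] [0.52  0.001 0.131] [189 181 170] ; [311 237] [ 0.52  -0.008  0.128] [147 141 131] ; [304 238] [0.518 0.007 0.127] [167 160 148] ; [308 238] [ 0.518 -0.002  0.126] [167 161 150] ;
```

View pics/topc.png

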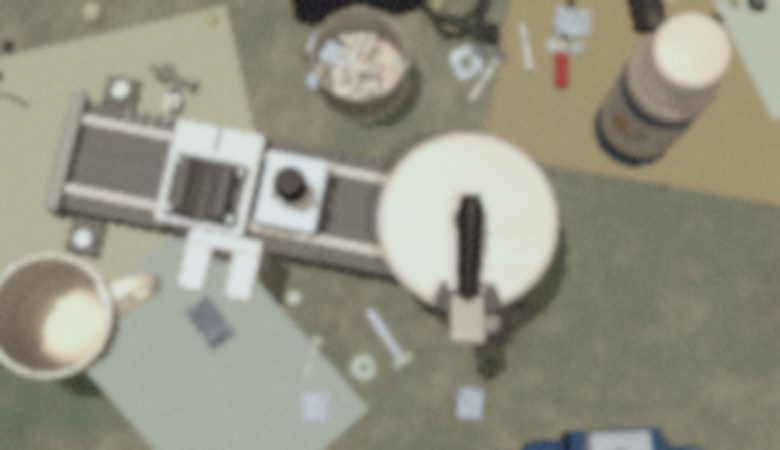

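View pics/sidec.png

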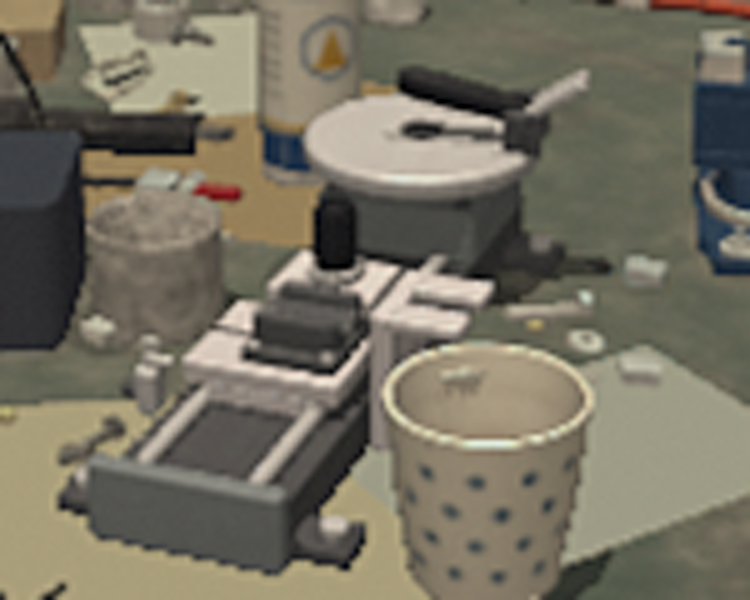

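Close-ups: the mark is at crop (217,140), i.e. pixel (222,172). The pointer is the small bright piece near crop (172,97), i.e. pixel (207,157). The bracket slot opens downward at crop (222,265), and the pin top is at crop (291,183). One refinement now, then I'll move.

```bash
cat >> h.py <<'E'
def rays(name,u,v,z):
    c=get_calibration(name); K=np.array(c["intrinsics"]); R=Ro.from_euler('xyz',c["orientation"]).as_matrix(); o=np.array(c["origin"])
    u,v=np.atleast_1d(u).astype(float),np.atleast_1d(v).astype(float)
    d=np.stack([(u-K[0,2])/K[0,0],-(v-K[1,2])/K[1,1],-np.ones_like(u)],-1)@R.T
    return o+d*((z-o[2])/d[:,2])[:,None]
def proj(name,p):
    c=get_calibration(name); K=np.array(c["intrinsics"]); R=Ro.from_euler('xyz',c["orientation"]).as_matrix()
    q=(np.atleast_2d(p)-np.array(c["origin"]))@R
    return np.stack([K[0,2]-K[0,0]*q[:,0]/q[:,2],K[1,2]+K[1,1]*q[:,1]/q[:,2]],-1)
def go(x,y,z,yaw):
    "shift (cm, tool axes) and spin (deg) from the measured pose to a world TCP pose, tool down"
    s=monitor.observe(); R=Ro.from_euler('xyz',s['tool_rot']).as_matrix()
    t=R.T@(np.array([x,y,z])-s['tool_pos'])*100
    sp=-np.degrees((yaw-s['tool_rot'][2]+np.pi)%(2*np.pi)-np.pi)
    print('shift',np.round(t,2),'spin',round(sp,1)); return t,sp
E
python3 - <<'E'
from h import *
from scipy.optimize import least_squares
z=np.load('top0.npz'); im,P=z['im'].astype(int),z['P']; v,u=np.mgrid[:420,:560]
# wheel outline: bright blob near (305,199)
g=im.min(-1)
m=((g>185)&(abs(u-305)<40)&(abs(v-199)<40)&(np.hypot(u-305,v-197)<34)).astype(np.uint8)
cs,_=cv2.findContours(m,cv2.RETR_EXTERNAL,cv2.CHAIN_APPROX_NONE); c=max(cs,key=cv2.contourArea); hu=cv2.convexHull(c)[:,0]
w=rays('top',hu[:,0],hu[:,1],.088)[:,:2]
f=least_squares(lambda p:np.hypot(*(w-p[:2]).T)-p[2],[.61,-.003,.068],loss='soft_l1',f_scale=.001); print('wheel',f.x)
W=f.x[:2]
# pin grip: dark blob
m=((g<75)&(abs(u-247)<10)&(abs(v-187)<12)); print('pin px',u[m].mean(),v[m].mean(),m.sum(), u[m].min(),u[m].max(),v[m].min(),v[m].max())
# tines: points at z about .075
m=(abs(P[...,2]-.075)<.008)&(g>150)&(abs(u-223)<25)&(abs(v-215)<15)
B=rays('top',u[m],v[m],.075)[:,:2]; r=cv2.minAreaRect((B*1000).astype(np.float32)); print('bracket',r)
# bed yaw: dark bed pixels principal axis via z .03-.05 left part
for n,p in [('mark',(222,170)),('ptr',(207,157))]:
    print(n,rays('top',*p,.052))
for vv in range(150,166): print(vv,[ (int(g[vv,uu]),int(1000*P[vv,uu,2]) if P[vv,uu,2]==P[vv,uu,2] else -1) for uu in range(200,216)])
E
python3 - <<'E'
import cv2,sys; sys.path.insert(0,'.')
E
python3 -c "
from h import *
im=np.load('top0.npz')['im'][145:235,165:265]
save(cv2.resize(im,None,fx=6,fy=6,interpolation=cv2.INTER_LANCZOS4),'topd.png')"
```

```text
wheel [ 0.61122136 -0.00181046  0.06407969]
pin px 247.61290322580646 188.51612903225808 31 243 251 185 191
bracket ((587.6026000976562, 194.0763397216797), (81.35798645019531, 48.57509231567383), 80.78690338134766)
mark [[0.68932945 0.18723097 0.052     ]]
ptr [[0.72170067 0.22222383 0.052     ]]
150 [(147, 0), (133, 1), (118, 5), (108, 9), (112, 7), (115, 12), (115, 8), (114, 7), (120, 8), (127, 15), (136, 10), (145, 1), (148, 2), (149, 1), (147, 0), (149, 0)]
151 [(150, 2), (142, 0), (125, -3), (108, 7), (107, 9), (106, 7), (108, 6), (112, 10), (116, 8), (121, 11), (126, 11), (130, 10), (137, 12), (140, 2), (140, 2), (141, 6)]
152 [(149, 1), (147, -3), (138, 0), (127, 2), (117, 2), (115, 5), (119, 4), (119, 0), (118, 1), (116, 6), (117, 10), (121, 7), (123, 9), (128, 8), (126, 11), (122, 12)]
153 [(153, 0), (149, 0), (148, -1), (144, 1), (137, 1), (133, -1), (132, 3), (129, 0), (121, 41), (117, 3), (113, 0), (115, 7), (114, 8), (116, 14), (107, 13), (109, 12)]
154 [(153, 3), (151, 3), (153, 0), (151, -1), (147, 1), (145, -2), (137, 0), (128, 41), (118, 44), (115, 43), (121, 39), (
[... 1275 characters left out ...]
2 [(145, 1), (147, 29), (147, 0), (149, 0), (155, 0), (156, 54), (143, 56), (122, 33), (115, 31), (116, 33), (127, 33), (141, 0), (152, 0), (151, 0), (153, 2), (151, 3)]
163 [(138, 31), (141, 30), (137, 29), (134, 32), (142, 29), (145, 5), (134, 0), (126, 0), (127, 0), (139, -2), (149, 4), (152, 0), (154, 1), (155, 1), (155, -1), (154, 0)]
164 [(134, 31), (133, 29), (124, 33), (122, 29), (132, 32), (138, 30), (132, 28), (129, 34), (136, 29), (162, 32), (176, 53), (173, 53), (168, 49), (170, 0), (168, 1), (163, 3)]
165 [(131, 32), (129, 33), (118, 31), (121, 30), (132, 28), (134, 28), (126, 29), (123, 32), (150, 33), (183, 53), (200, 55), (202, 51), (198, 49), (196, 51), (193, 53), (184, 53)]
```

View pics/topd.png

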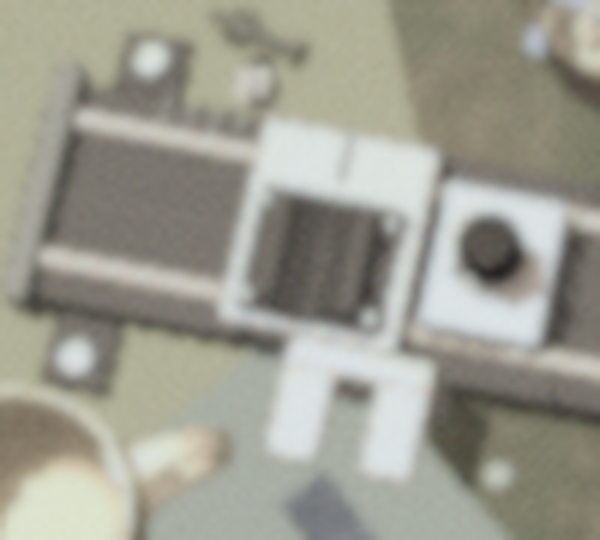

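Close-up: mark line runs from (350,135) to (345,180) in the crop. Pointer tip is at about (255,95), slot mouth mid at (337,466), slot inner end at (354,384), and pin top centre at (491,246).

```bash
python3 - <<'E'
from h import *
def r(x,y,z): return rays('top',(x+.5)/6-.5+165,(y+.5)/6-.5+145,z)[0]
def ang(a,b): d=b-a; return np.degrees(np.arctan2(d[1],d[0]))
print('pin top',r(491,246,.1),'slot mouth',r(337,466,.075),'inner',r(354,384,.075))
print('rail angs', ang(r(565,215,.045),r(75,115,.045)), ang(r(555,358,.045),r(45,258,.045)))
print('mark',r(350,137,.052),r(345,180,.052),'ptr',r(255,97,.055), 'carr corners',r(268,122,.052),r(440,155,.052),ang(r(440,155,.052),r(268,122,.052)))
W=np.array([.6105,-.0025])
for yaw in (-11.5,-12.2,-13):
    a=np.radians(yaw); M=np.array([[np.cos(a),-np.sin(a)],[np.sin(a),np.cos(a)]])
    L=lambda p:np.round((p[:2]-W)@M*1000,1)
    print(yaw,'pin',L(r(491,246,.1)),'mouth',L(r(337,466,.075)),'inner',L(r(354,384,.075)),'mark',L(r(350,137,.052)),L(r(345,180,.052)),'ptr',L(r(255,97,.055)))
go(.638,.1285,.150,np.radians(90-12.2))
E
```

```text
pin top [0.64017703 0.12781692 0.1       ] slot mouth [0.56348572 0.18806081 0.075     ] inner [0.59423256 0.1815148  0.075     ]
rail angs 76.60103777753989 77.16777521190352
mark [0.69547733 0.18504988 0.052     ] [0.678341   0.18710713 0.052     ] ptr [0.71177636 0.22157447 0.055     ] carr corners [0.70240094 0.21697084 0.052     ] [0.68728168 0.15010502 0.052     ] 77.25891240243772
-11.5 pin [  3.1 133.6] mouth [-84.1 177.4] inner [-52.6 177.1] mark [ 45.9 200.7] [ 28.7 199.3] ptr [ 54.6 239.8]
-12.2 pin [  1.5 133.6] mouth [-86.2 176.3] inner [-54.8 176.4] mark [ 43.4 201.3] [ 26.2 199.7] ptr [ 51.6 240.4]
-13 pin [ -0.4 133.7] mouth [-88.7 175.1] inner [-57.2 175.6] mark [ 40.6 201.9] [ 23.4 200. ] ptr [ 48.3 241.1]
shift [-56.57 -20.26   4.28] spin 83.9
```

>>> send_rows(targets=[{"translation": [-56.8,-20.2,4.3],"spin": 84.5,"jaw": 0.6},{"translation": [-56.8,-20.2,4.3],"spin": 84.5,"jaw": 0.6},{"translation": [-56.8,-20.2,4.3],"spin": 84.5,"jaw": 0.6},{"translation": [-56.8,-20.2,4.3],"spin": 84.5,"jaw": 0.6},{"translation": [-56.8,-20.2,4.3],"spin": 84.5,"jaw": 0.6}], force=25)

```text
time: 0.6
tool_pos: [0.3626, 0.3441, 0.1751]
tool_rot: [-3.141, -0.0, 2.067]
contact_force: [0.2, 1.5, 0.5]
opening: 0.0574
grip_force: 0.0
```

```bash
python3 -c "
from h import *
s=monitor.observe(); print(s['time'],s['tool_pos'],s['tool_rot'],s['opening'],s['qpos'])
go(.640,.128,.150,np.radians(77.2))"
```

```text
0.6 [0.36256252 0.34408188 0.17512911] [-3.14132865e+00 -1.03601886e-04  2.06687680e+00] 0.057408063928445954 [6.05708371e-01 3.12271896e-01 1.62049243e+00 1.40987233e-04
 1.20907942e+00 1.09577979e-01]
shift [-32.21  14.11   2.51] spin 41.2
```

>>> send_rows(targets=[{"translation": [-32.2,14.1,2.5],"spin": 41.2,"jaw": 0.6},{"translation": [-32.2,14.1,2.5],"spin": 41.2,"jaw": 0.6},{"translation": [-32.2,14.1,2.5],"spin": 41.2,"jaw": 0.6},{"translation": [-32.2,14.1,2.5],"spin": 41.2,"jaw": 0.6},{"translation": [-32.2,14.1,2.5],"spin": 41.2,"jaw": 0.6}])

```text
time: 1.1
tool_pos: [0.5602, 0.1918, 0.1572]
tool_rot: [-3.141, 0.0, 1.348]
contact_force: [0.5, 1.4, 0.3]
opening: 0.0551
grip_force: 0.0
```

```bash
python3 -c "
from h import *
go(.640,.128,.120,np.radians(77.2))"
```

```text
shift [-4.46  9.19  3.71] spin 0.0
```

>>> send_rows(targets=[{"translation": [-2.2,4.5,1.0],"spin": 0,"jaw": 0.6},{"translation": [-4.4,9.0,2.0],"spin": 0,"jaw": 0.6},{"translation": [-4.46,9.19,3.7],"spin": 0,"jaw": 0.6},{"translation": [-4.46,9.19,3.7],"spin": 0,"jaw": 0.6},{"translation": [-4.46,9.19,3.7],"spin": 0,"jaw": 0.6}])

```text
time: 1.6
tool_pos: [0.6384, 0.1305, 0.1202]
tool_rot: [-3.14, 0.0, 1.354]
contact_force: [-0.2, 0.2, 0.1]
opening: 0.0551
grip_force: 0.0
```

```bash
python3 -c "
from h import *
go(.640,.128,.068,np.radians(77.2))
im,d,P=cloud('side'); save(cv2.resize(im[150:300,180:380],None,fx=4,fy=4,interpolation=cv2.INTER_CUBIC),'s1.png')
s=monitor.observe(); t=s['tool_pos']; print(t)
print('tcp in crop',(proj('side',t)-[180,150])*4,'pin top',(proj('side',[.640,.128,.1])-[180,150])*4,'pin collar',(proj('side',[.640,.128,.064])-[180,150])*4)"
```

```text
shift [-0.21  0.22  5.22] spin 0.4
[0.63866393 0.13096506 0.12119255]
tcp in crop [[308.68104594 250.90567047]] pin top [[307.51013686 279.3391014 ]] pin collar [[307.89937601 329.84807467]]
```

View pics/s1.png

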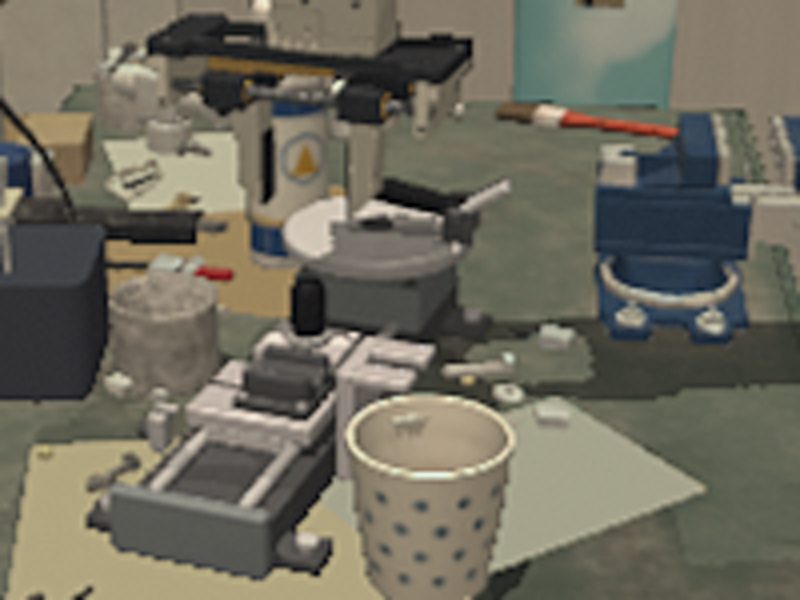

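The picture shows the open fingers straddling the pin's grip. The grip is at crop (307,280–330), where it was predicted, and the fingers are clear on both sides.

>>> send_rows(targets=[{"translation": [-0.2,0.2,1.8],"spin": 0.4,"jaw": 0.6},{"translation": [-0.2,0.2,3.6],"spin": 0.4,"jaw": 0.6},{"translation": [-0.2,0.2,5.2],"spin": 0.4,"jaw": 0.6},{"translation": [-0.2,0.2,5.2],"spin": 0.4,"jaw": 0.6},{"translation": [-0.2,0.2,5.2],"spin": 0.4,"jaw": 0.3}])

```text
time: 2.15
tool_pos: [0.6408, 0.1287, 0.0701]
tool_rot: [3.14, -0.001, 1.348]
contact_force: [0.3, -0.1, -0.0]
opening: 0.0504
grip_force: 0.0
```

>>> send_rows(targets=[{"translation": [0,0,0],"spin": 0,"jaw": 0.1},{"translation": [0,0,0],"spin": 0,"jaw": 0.1},{"translation": [0,0,0],"spin": 0,"jaw": 0.1},{"translation": [0,0,0],"spin": 0,"jaw": 0.1},{"translation": [0,0,0],"spin": 0,"jaw": 0.1}])

```text
time: 2.65
tool_pos: [0.6408, 0.1277, 0.0689]
tool_rot: [3.141, -0.0, 1.347]
contact_force: [-0.8, 0.6, -0.4]
opening: 0.0121
grip_force: 0.0
```

```bash
python3 -c "
from h import *
im,d,P=cloud('side'); im2,_,_=cloud('top'); s=monitor.observe(); print(s['opening'],s['grip_force'],s['tool_pos'])
a=cv2.resize(im[170:290,200:320],(480,480),interpolation=cv2.INTER_CUBIC)
b=cv2.resize(im2[145:265,200:280],(320,480),interpolation=cv2.INTER_CUBIC)
save(np.hstack([a,b]),'s2.png'); t=s['tool_pos']; print((proj('side',t)-[200,170])*4)"
```

```text
0.009581475230075558 0.0 [0.64071742 0.1276856  0.06869616]
[[226.8284406 243.0658246]]
```

View pics/s2.png

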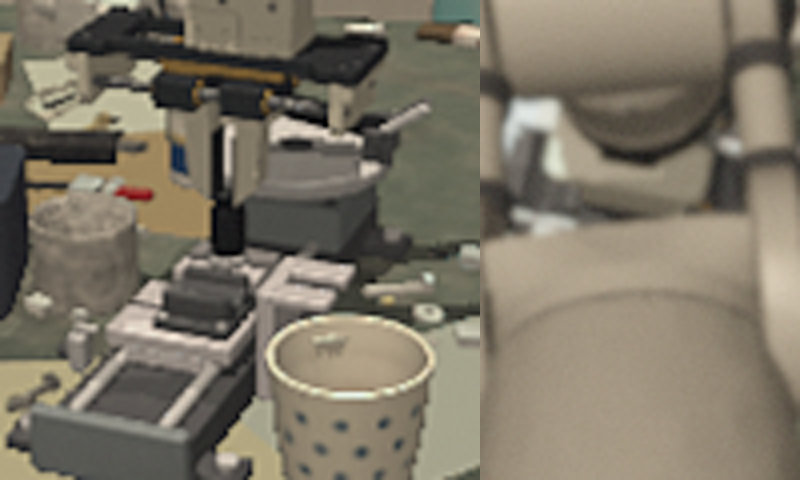

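Right panel: the arm hides the top view. Left panel: the finger ends (rows 195–205) sit above the pin top instead of at row 243 where the TCP projects, so I'll check with depth.

```bash
python3 -c "
from h import *
im,d,P=cloud('side')
for uu in (248,251,254,257,259,261,264):
    print(uu,[(vv,)+tuple(np.round(P[vv,uu]*1000).astype(int))+(int(im[vv,uu].min()),) if d[vv,uu]>0 else (vv,0) for vv in range(206,236,3)])
"
```

```text
248 [(206, np.int64(661), np.int64(136), np.int64(141), 103), (209, np.int64(661), np.int64(136), np.int64(132), 102), (212, np.int64(662), np.int64(134), np.int64(123), 102), (215, np.int64(662), np.int64(133), np.int64(115), 106), (218, np.int64(703), np.int64(-102), np.int64(2), 92), (221, np.int64(699), np.int64(-78), np.int64(3), 93), (224, np.int64(696), np.int64(-60), np.int64(1), 94), (227, np.int64(692), np.int64(-37), np.int64(1), 94), (230, np.int64(689), np.int64(-19), np.int64(0), 85), (233, np.int64(664), np.int64(125), np.int64(60), 100)]
251 [(206, np.int64(654), np.int64(134), np.int64(140), 105), (209, np.int64(654), np.int64(136), np.int64(133), 105), (212, np.int64(654), np.int64(135), np.int64(124), 105), (215, np.int64(654), np.int64(138), np.int64(117), 105), (218, np.int64(654), np.int64(134), np.int64(107), 103), (221, np.int64(690), np.int64(-86), np.int64(0), 97), (224, np.int64(686), np.int64(-60), np.int64(1), 100), (227, np.int64(683), np.int64(-40), np.int64(0), 100), (230, np.int64(660), np.int64(102), np.int64(58), 111), (233, np.int64(655), np.int64(
[... 2083 characters left out ...]
2), np.int64(39), np.int64(39), 49), (230, np.int64(641), np.int64(45), np.int64(33), 34), (233, np.int64(629), np.int64(129), np.int64(64), 83)]
264 [(206, np.int64(620), np.int64(138), np.int64(143), 94), (209, np.int64(621), np.int64(134), np.int64(134), 86), (212, np.int64(620), np.int64(138), np.int64(127), 85), (215, np.int64(621), np.int64(132), np.int64(116), 85), (218, np.int64(630), np.int64(62), np.int64(77), 98), (221, np.int64(633), np.int64(40), np.int64(59), 73), (224, np.int64(633), np.int64(43), np.int64(50), 71), (227, np.int64(632), np.int64(44), np.int64(42), 72), (230, np.int64(633), np.int64(40), np.int64(31), 50), (233, np.int64(623), np.int64(116), np.int64(58), 120)]
```

```bash
python3 -c "
from h import *
print({k:getattr(robot,k) for k in dir(robot) if not k.startswith('_')})"
```

```text
{'IKError': <class 'cell.IKError'>, 'tcp_to_grasp': -0.0188}
```

>>> send_rows(targets=[{"translation": [0,0,0],"spin": 0,"jaw": 0.55},{"translation": [0,0,0],"spin": 0,"jaw": 0.55},{"translation": [0,0,0],"spin": 0,"jaw": 0.55},{"translation": [0,0,0],"spin": 0,"jaw": 0.55},{"translation": [0,0,0],"spin": 0,"jaw": 0.55}])

```text
time: 3.3
tool_pos: [0.6407, 0.1278, 0.0687]
tool_rot: [3.142, -0.0, 1.347]
contact_force: [-0.9, 0.0, 0.3]
opening: 0.0445
grip_force: 0.0
```

>>> send_rows(targets=[{"translation": [0,0,0.5],"spin": 0,"jaw": 0.55},{"translation": [0,0,1.0],"spin": 0,"jaw": 0.55},{"translation": [0,0,1.5],"spin": 0,"jaw": 0.55},{"translation": [0,0,1.8],"spin": 0,"jaw": 0.55},{"translation": [0,0,1.8],"spin": 0,"jaw": 0.55}])

```text
time: 3.8
tool_pos: [0.6402, 0.1277, 0.0498]
tool_rot: [-3.14, 0.0, 1.347]
contact_force: [-0.3, -0.4, -0.2]
opening: 0.0505
grip_force: 0.0
```

```bash
python3 -c "
from h import *
im,d,P=cloud('side'); s=monitor.observe(); print(s['opening'],s['tool_pos'],s['contact_force'])
Q=P.reshape(-1,3); t=s['tool_pos']; D=d.ravel()>0
for sg in (1,-1):
    # light finger faces beside the pin, near tool y-line
    c=t[:2]+sg*np.array([.975,-.2215])*(s['opening']/2+.008)
    m=D&(np.hypot(*(Q[:,:2]-c).T)<.014)&(Q[:,2]>.062)&(Q[:,2]<.16); print(sg,np.sort(np.round(Q[m,2]*1000).astype(int))[:12],m.sum())
"
```

```text
0.050420782753411095 [0.64053701 0.12773634 0.05030379] [0.33135096 0.19883862 0.12892215]
1 [84 86 86 87 87 88 89 89 90 90 90 90] 180
-1 [84 87 88 90 90 91 92 93 94 95 95 96] 148
```

The fingers are really about 34 mm higher than the reported TCP: depth shows the tips at z≈0.084 with 0.050 reported, and the jaws closed on nothing. I'll correct for that and go down 16 mm more.

>>> send_rows(targets=[{"translation": [0,0,0.5],"spin": 0,"jaw": 0.55},{"translation": [0,0,1.0],"spin": 0,"jaw": 0.55},{"translation": [0,0,1.5],"spin": 0,"jaw": 0.55},{"translation": [0,0,1.6],"spin": 0,"jaw": 0.3},{"translation": [0,0,1.6],"spin": 0,"jaw": 0.1}])

```text
time: 4.35
tool_pos: [0.6405, 0.1277, 0.0343]
tool_rot: [-3.141, 0.0, 1.347]
contact_force: [0.2, -0.7, -0.2]
opening: 0.0393
grip_force: 0.0
```

>>> send_rows(targets=[{"translation": [0,0,0],"spin": 0,"jaw": 0.1},{"translation": [0,0,0],"spin": 0,"jaw": 0.1},{"translation": [0,0,0],"spin": 0,"jaw": 0.1},{"translation": [0,0,0],"spin": 0,"jaw": 0.1},{"translation": [0,0,0],"spin": 0,"jaw": 0.1}])

```text
time: 4.85
tool_pos: [0.6409, 0.1278, 0.0349]
tool_rot: [3.141, -0.0, 1.347]
contact_force: [0.0, 0.1, 1.5]
opening: 0.0242
grip_force: 25.0
```

```bash
python3 -c "
from h import *
s=monitor.observe(); print(s['opening'],s['grip_force'],s['tool_pos'],s['contact_force'])"
```

```text
0.024198292477136278 25.00014067045413 [0.64089157 0.12776755 0.03494555] [0.03660687 0.06284306 1.46052947]
```

>>> send_rows(targets=[{"translation": [0,0,-1.5],"spin": 0,"jaw": 0.1},{"translation": [0,0,-3.5],"spin": 0,"jaw": 0.1},{"translation": [0,0,-5.5],"spin": 0,"jaw": 0.1},{"translation": [0,0,-7.5],"spin": 0,"jaw": 0.1},{"translation": [0,0,-8.5],"spin": 0,"jaw": 0.1}])

```text
time: 5.35
tool_pos: [0.6417, 0.1278, 0.1228]
tool_rot: [3.138, -0.001, 1.347]
contact_force: [0.0, -0.4, 0.2]
opening: 0.0239
grip_force: 25.0
```

```bash
python3 -c "
from h import *
s=monitor.observe(); print(s['opening'],s['grip_force'],s['tool_pos'],s['contact_force'])
go(.5832,.1832,.118,np.radians(77.2))"
```

```text
0.023927702964318318 24.99985767994076 [0.64171743 0.12784795 0.1227602 ] [ 0.02591066 -0.44645186  0.21822676]
shift [ 4.1  -6.94  0.46] spin -0.0
```

>>> send_rows(targets=[{"translation": [1.0,-1.7,0],"spin": 0,"jaw": 0.1},{"translation": [2.0,-3.4,0],"spin": 0,"jaw": 0.1},{"translation": [3.0,-5.2,0],"spin": 0,"jaw": 0.1},{"translation": [4.1,-6.9,0],"spin": 0,"jaw": 0.1},{"translation": [4.1,-6.9,0],"spin": 0,"jaw": 0.1}])

```text
time: 5.85
tool_pos: [0.5807, 0.185, 0.12]
tool_rot: [-3.14, -0.0, 1.349]
contact_force: [-0.2, -0.4, -0.5]
opening: 0.0241
grip_force: 25.0
```

```bash
python3 -c "
from h import *
im,d,P=cloud('side'); s=monitor.observe(); t=s['tool_pos']; print(t,s['contact_force'],s['opening'])
np.savez('n1.npz',im=im,P=P)
c=proj('side',[.583,.183,.09])[0].astype(int); print(c)
a=im[c[1]-50:c[1]+50,c[0]-50:c[0]+50]; save(cv2.resize(a,(600,600),interpolation=cv2.INTER_CUBIC),'n1.png')
im,d,P=cloud('top'); c=proj('top',[.583,.183,.09])[0].astype(int); print(c); np.savez('n1t.npz',im=im,P=P)
Q=np.load('n1.npz')['P']
m=(np.hypot(Q[...,0]-t[0],Q[...,1]-t[1])<.02)&(Q[...,2]>.085)&(Q[...,2]<.15)
for lo in range(84,150,6):
    k=m&(Q[...,2]>lo/1000)&(Q[...,2]<=(lo+6)/1000)
    if k.sum(): print(lo,k.sum(),np.round(Q[k].min(0),4),np.round(Q[k].max(0),4))
"
```

```text
[0.58189294 0.18406414 0.12004483] [-0.3084787   0.11150458 -1.22119965] 0.023932534063657324
[276 233]
[222 212]
90 2 [0.5814 0.1899 0.0951] [0.584  0.1908 0.0957]
96 11 [0.5766 0.1855 0.0963] [0.5869 0.1932 0.1013]
102 11 [0.5768 0.1876 0.103 ] [0.5866 0.1948 0.1079]
108 11 [0.5768 0.1866 0.109 ] [0.5865 0.1934 0.1138]
114 10 [0.5768 0.189  0.1143] [0.5867 0.1941 0.1195]
120 11 [0.5768 0.1884 0.1201] [0.5868 0.1949 0.1254]
126 13 [0.577  0.1858 0.1262] [0.5869 0.1948 0.1309]
132 10 [0.577  0.1905 0.1328] [0.5867 0.197  0.138 ]
138 5 [0.5771 0.189  0.1381] [0.5869 0.1937 0.1396]
144 30 [0.5694 0.1886 0.1445] [0.5943 0.2021 0.15  ]
```

View pics/n1.png

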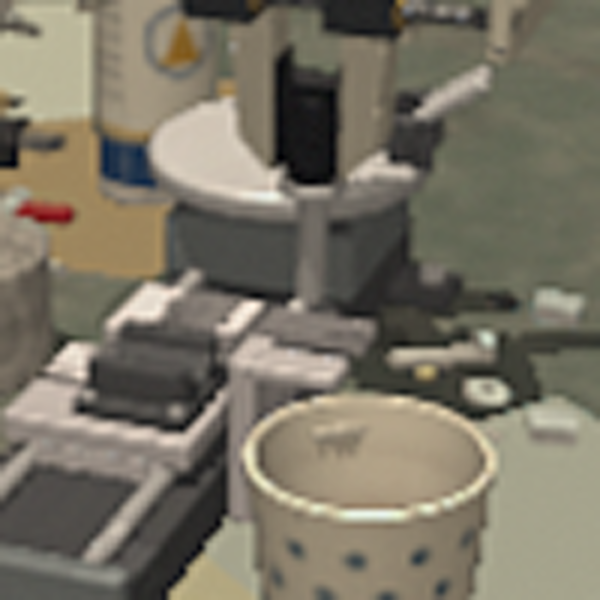

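The pin is held upright between the fingers: collar at crop row 195, shank down to (310,300), over the bracket. Checking the slot position from the clouds before I lower it.

```bash
python3 -c "
from h import *
a=np.radians(-12.8); M=np.array([[np.cos(a),-np.sin(a)],[np.sin(a),np.cos(a)]]); N=np.array([.5832,.1832])
for n in ('top0','side0'):
    P=np.load(n+'.npz')['P'].reshape(-1,3); L=(P[:,:2]-N)@M*1000
    for x0 in (-22,-16,-10,-4,2,8):
        m=(abs(P[:,2]-.075)<.007)&(L[:,0]>=x0)&(L[:,0]<x0+6)&(abs(L[:,1])<30)
        print(n,x0,np.sort(L[m,1]).round(0).astype(int).tolist())
    m=(abs(P[:,2]-.075)<.007)&(abs(L[:,1])<30)&(abs(L[:,0])<40); print('x range',np.percentile(L[m,0],[0,2,98,100]), np.median(P[m,2]))
# intensity based slot along lines at z=.075
for n in ('top0','side0'):
    im=np.load(n+'.npz')['im'].min(-1).astype(np.float32)
    for x in (-18,-12,-6,0):
        ys=np.arange(-24,25,2); w=N+np.stack([np.full(ys.shape,x),ys],-1)@M.T/1000
        p=proj(n[:-1],np.c_[w,np.full(len(ys),.075)]).astype(np.float32)
        print(n,x,cv2.remap(im,p[:,0],p[:,1],cv2.INTER_LINEAR).ravel().astype(int).tolist())
"
```

```text
top0 -22 [-28, -27, -25, -25, -23, -23, -21, -20, -19, -18, -18, -16, -15, -14, -14, -11, -11, -9, -8, 9, 9, 11, 12, 14, 14, 16, 17, 17, 18, 19, 20, 21, 23, 23, 25, 25, 27, 28]
top0 -16 [-28, -26, -26, -25, -24, -24, -23, -22, -22, -21, -20, -19, -19, -18, -17, -17, -15, -14, -13, -12, -12, -11, -10, -10, -8, -8, 8, 8, 10, 11, 11, 13, 13, 13, 14, 15, 16, 17, 17, 19, 20, 21, 22, 22, 24, 24, 24, 26, 26, 26]
top0 -10 [-27, -27, -27, -25, -24, -23, -22, -21, -20, -20, -19, -19, -18, -16, -15, -14, -14, -13, -11, -11, -9, -9, 9, 9, 10, 10, 11, 12, 13, 14, 15, 16, 17, 18, 18, 20, 21, 21, 23, 23, 25, 25, 28, 28]
top0 -4 [-28, -26, -26, -26, -24, -24, -23, -22, -21, -21, -19, -17, -16, -16, -15, -14, -14, -13, -12, -12, -10, -10, -10, -8, 8, 9, 9, 11, 11, 11, 12, 13, 13, 15, 16, 17, 18, 18, 20, 20, 21, 22, 23, 23, 24, 24, 25, 26, 27, 28]
top0 2 [-27, -27, -27, -25, -25, -24, -23, -22, -22, -20, -20, -19, -18, -18, -17, -16, -15, -13, -13, -11, -11, -10, -9, -8, -8, 8, 8, 10, 11, 11, 12, 12, 14, 14, 15, 16, 16, 17, 19, 19, 21, 22, 23, 24, 24, 25, 26, 27, 28]
top0 8 [-28, -28, -28, -26, -25, -
[... 1486 characters left out ...]
7, 212, 218, 220, 220, 220, 220, 218]
top0 0 [210, 218, 220, 220, 220, 219, 219, 213, 197, 180, 168, 162, 161, 161, 160, 163, 177, 197, 211, 219, 220, 220, 221, 220, 217]
side0 -18 [170, 184, 199, 200, 198, 194, 196, 198, 198, 182, 164, 146, 124, 102, 81, 90, 107, 134, 160, 180, 193, 194, 196, 195, 199]
side0 -12 [161, 177, 185, 195, 195, 193, 191, 185, 175, 163, 148, 133, 118, 98, 78, 59, 93, 134, 172, 179, 187, 195, 192, 190, 190]
side0 -6 [141, 171, 184, 189, 192, 194, 198, 204, 195, 178, 161, 143, 122, 103, 87, 76, 77, 112, 147, 176, 185, 190, 192, 192, 194]
side0 0 [156, 173, 187, 193, 193, 191, 192, 192, 189, 177, 158, 141, 123, 104, 87, 95, 120, 148, 168, 184, 198, 198, 194, 190, 195]
```

```bash
python3 -c "
from h import *
s=monitor.observe(); print(s['tool_pos'],s['contact_force'])
go(.584,.183,.053,np.radians(77.2))"
```

```text
[0.5825896  0.1833981  0.11999254] [-0.63283827 -0.68492451 -1.14971146]
shift [-0.01  0.14  6.7 ] spin 0.0
```

>>> send_rows(targets=[{"translation": [0,0.15,0.5],"spin": 0,"jaw": 0.1},{"translation": [0,0.15,1.2],"spin": 0,"jaw": 0.1},{"translation": [0,0.15,2.2],"spin": 0,"jaw": 0.1},{"translation": [0,0.15,3.2],"spin": 0,"jaw": 0.1},{"translation": [0,0.15,4.2],"spin": 0,"jaw": 0.1}])

```text
time: 6.45
tool_pos: [0.5838, 0.1824, 0.0763]
tool_rot: [-3.141, 0.0, 1.346]
contact_force: [0.6, 0.7, -1.6]
opening: 0.0245
grip_force: 25.0
```

>>> send_rows(targets=[{"translation": [0,0,1.0],"spin": 0,"jaw": 0.1},{"translation": [0,0,2.0],"spin": 0,"jaw": 0.1},{"translation": [0,0,2.4],"spin": 0,"jaw": 0.1},{"translation": [0,0,2.5],"spin": 0,"jaw": 0.1},{"translation": [0,0,2.5],"spin": 0,"jaw": 0.1}])

```text
time: 6.95
tool_pos: [0.5842, 0.1828, 0.0528]
tool_rot: [3.141, -0.0, 1.347]
contact_force: [0.4, -0.0, -0.6]
opening: 0.024
grip_force: 25.0
```

```bash
python3 -c "
from h import *
im,d,P=cloud('side'); s=monitor.observe(); t=s['tool_pos']; print(t,s['contact_force'],s['opening'])
Q=P
m=(np.hypot(Q[...,0]-t[0],Q[...,1]-t[1]-.012)<.02)&(Q[...,2]>.06)&(Q[...,2]<.13)
for lo in range(60,120,4):
    k=m&(Q[...,2]>lo/1000)&(Q[...,2]<=(lo+4)/1000)
    if k.sum(): print(lo,k.sum(),np.round(Q[k].min(0),4),np.round(Q[k].max(0),4))"
```

```text
[0.58429327 0.18280732 0.05304806] [ 0.2903701   0.14800112 -1.22985306] 0.023871571353780093
60 4 [0.5999 0.1971 0.0602] [0.6019 0.2041 0.0626]
64 1 [0.6019 0.203  0.0651] [0.6019 0.203  0.0651]
68 9 [0.5655 0.2003 0.0689] [0.5961 0.213  0.0715]
72 40 [0.5656 0.1856 0.0721] [0.6028 0.2143 0.076 ]
76 34 [0.5701 0.1836 0.076 ] [0.6032 0.2125 0.0799]
80 23 [0.5738 0.1811 0.0803] [0.5972 0.1996 0.0836]
84 13 [0.5737 0.1872 0.0842] [0.6013 0.1957 0.088 ]
88 19 [0.5687 0.1859 0.0881] [0.6036 0.1962 0.0917]
92 20 [0.5661 0.1859 0.092 ] [0.6016 0.1982 0.0955]
96 21 [0.5662 0.1863 0.0962] [0.6013 0.1991 0.0999]
100 26 [0.5664 0.1868 0.1004] [0.6031 0.1977 0.104 ]
104 22 [0.5689 0.1883 0.104 ] [0.6036 0.1984 0.1079]
108 23 [0.5663 0.1871 0.108 ] [0.6014 0.1996 0.1119]
112 24 [0.5663 0.1841 0.1121] [0.6011 0.1998 0.1159]
116 44 [0.5666 0.1761 0.1161] [0.6036 0.198  0.12  ]
```

>>> send_rows(targets=[{"translation": [0,0,0.1],"spin": 0,"jaw": 0.1},{"translation": [0,0,0.2],"spin": 0,"jaw": 0.1},{"translation": [0,0,0.3],"spin": 0,"jaw": 0.1},{"translation": [0,0,0.3],"spin": 0,"jaw": 0.1},{"translation": [0,0,0.3],"spin": 0,"jaw": 0.1}])

```text
time: 7.5
tool_pos: [0.5845, 0.1828, 0.0518]
tool_rot: [3.14, -0.001, 1.347]
contact_force: [-5.1, -1.0, 10.2]
opening: 0.0242
grip_force: 25.0
```

>>> send_rows(targets=[{"translation": [0,0,-0.15],"spin": 0,"jaw": 0.1},{"translation": [0,0,-0.15],"spin": 0,"jaw": 0.28},{"translation": [0,0,-0.15],"spin": 0,"jaw": 0.35},{"translation": [0,0,-0.15],"spin": 0,"jaw": 0.45},{"translation": [0,0,-0.15],"spin": 0,"jaw": 0.5}])

```text
time: 8.0
tool_pos: [0.584, 0.1827, 0.051]
tool_rot: [-3.141, 0.0, 1.347]
contact_force: [0.2, -0.1, 0.5]
opening: 0.043
grip_force: 0.0
```

>>> send_rows(targets=[{"translation": [0,0,-1.0],"spin": 0,"jaw": 0.5},{"translation": [0,0,-3.0],"spin": 0,"jaw": 0.5},{"translation": [0,0,-6.0],"spin": 0,"jaw": 0.5},{"translation": [0,0,-9.0],"spin": 0,"jaw": 0.5},{"translation": [0,0,-9.0],"spin": 0,"jaw": 0.5}])

```text
time: 8.5
tool_pos: [0.5868, 0.1833, 0.1467]
tool_rot: [3.133, -0.004, 1.347]
contact_force: [-0.3, 0.5, 0.5]
opening: 0.0459
grip_force: 0.0
```

```bash
python3 -c "
from h import *
im,d,P=cloud('side'); s=monitor.observe(); t=s['tool_pos']; print(t,s['contact_force'],s['opening'])
Q=P; t=np.array([.584,.183])
m=(np.hypot(Q[...,0]-t[0],Q[...,1]-t[1])<.025)&(Q[...,2]>.06)&(Q[...,2]<.13)
for lo in range(72,128,4):
    k=m&(Q[...,2]>lo/1000)&(Q[...,2]<=(lo+4)/1000)
    if k.sum(): print(lo,k.sum(),np.round(Q[k].min(0),4),np.round(Q[k].max(0),4))
go(.607,-.003,.12,0)
np.save('pinpark.npy',0)
c=proj('side',[.583,.183,.09])[0].astype(int)
save(cv2.resize(im[c[1]-40:c[1]+40,c[0]-60:c[0]+40],(750,600),interpolation=cv2.INTER_CUBIC),'n2.png')"
```

```text
[0.5855034  0.18304039 0.14420457] [-0.25325002  0.18872334 -1.16124639] 0.045926234938217195
72 47 [0.56   0.164  0.0722] [0.6072 0.2064 0.076 ]
76 33 [0.5652 0.1658 0.076 ] [0.6062 0.2055 0.0798]
80 24 [0.5718 0.1751 0.0801] [0.5966 0.1999 0.0836]
84 11 [0.5764 0.1872 0.0841] [0.5965 0.1963 0.0876]
88 15 [0.5744 0.1869 0.0881] [0.5962 0.1974 0.0917]
92 11 [0.5743 0.1887 0.0921] [0.5961 0.1976 0.0957]
96 16 [0.5741 0.1887 0.0961] [0.5963 0.1998 0.0997]
100 18 [0.5744 0.1873 0.1003] [0.5966 0.1967 0.1039]
104 11 [0.5745 0.1868 0.104 ] [0.5967 0.1977 0.1076]
108 19 [0.5745 0.1846 0.1081] [0.5963 0.1977 0.112 ]
112 17 [0.5751 0.1806 0.1128] [0.5968 0.1974 0.1159]
116 27 [0.5769 0.1768 0.116 ] [0.5952 0.1982 0.1191]
shift [-17.67   6.22   2.41] spin 77.2
```

View pics/n2.png

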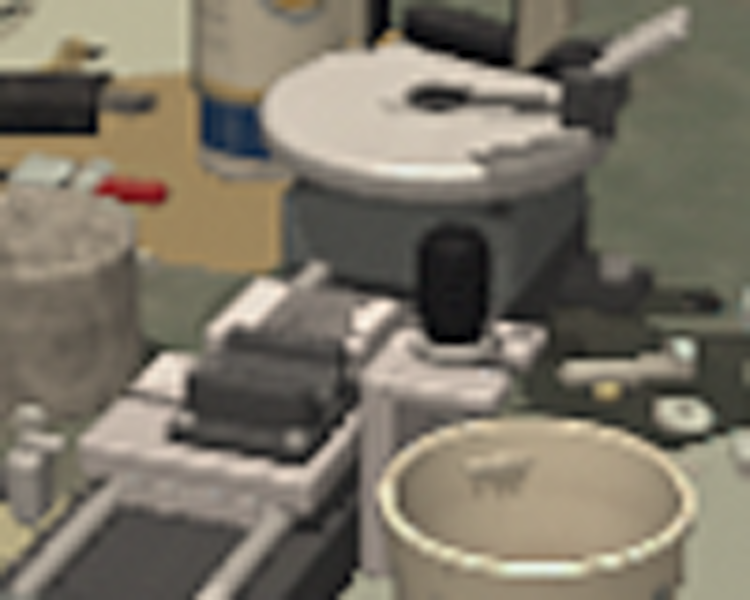

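The pin hangs upright in the notch, with its collar on the tines at crop (455,345). Next is the handle.

```bash
python3 -c "
from h import *
go(.6155,-.0024,.115,np.radians(-2))"
```

```text
shift [-17.42   7.03   2.92] spin 79.2
```

>>> send_rows(targets=[{"translation": [-17.4,7.0,2.9],"spin": 79.2,"jaw": 0.5},{"translation": [-17.4,7.0,2.9],"spin": 79.2,"jaw": 0.5},{"translation": [-17.4,7.0,2.9],"spin": 79.2,"jaw": 0.5},{"translation": [-17.4,7.0,2.9],"spin": 79.2,"jaw": 0.5},{"translation": [-17.4,7.0,2.9],"spin": 79.2,"jaw": 0.5}])

```text
time: 9.05
tool_pos: [0.6129, -0.0077, 0.11]
tool_rot: [-3.141, 0.003, 0.585]
contact_force: [-0.3, 0.9, -0.1]
opening: 0.0458
grip_force: 0.0
```

```bash
python3 -c "
from h import *
go(.6155,-.0024,.115,np.radians(-2))"
```

```text
shift [ 0.51 -0.31 -0.5 ] spin 35.5
```

>>> send_rows(targets=[{"translation": [0,0,0],"spin": 36,"jaw": 0.5},{"translation": [0,0,0],"spin": 36,"jaw": 0.5},{"translation": [0,0,0],"spin": 36,"jaw": 0.5},{"translation": [0,0,0],"spin": 36,"jaw": 0.5},{"translation": [0,0,0],"spin": 36,"jaw": 0.5}])

```text
time: 9.55
tool_pos: [0.6129, -0.0024, 0.1112]
tool_rot: [-3.141, 0.002, -0.034]
contact_force: [-0.0, -0.4, 0.2]
opening: 0.0461
grip_force: 0.0
```

```bash
python3 -c "
from h import *
im,d,P=cloud('side'); s=monitor.observe();print(s['tool_pos'],s['opening'],s['qpos'])
go(.6155,-.0024,.063,np.radians(-2))
# handle seen from side: dark points above wheel
m=(P[...,2]>.1)&(P[...,2]<.14)&(P[...,0]>.55)&(P[...,0]<.64)&(abs(P[...,1])<.03)&(im.min(-1)<60)
for x in range(556,634,8):
    k=m&(abs(P[...,0]-x/1000)<.004)
    if k.sum(): print(x,k.sum(),np.round(P[k].min(0),3),np.round(P[k].max(0),3))
"
```

```text
[ 0.61302563 -0.00242957  0.11136825] 0.04611470217906265 [-1.28974073e-01  5.72725574e-01  1.38222460e+00  1.10401119e-04
  1.18829757e+00  1.47371579e+00]
shift [ 0.26 -0.01  4.84] spin 0.2
556 18 [ 0.552 -0.013  0.1  ] [0.56  0.024 0.114]
564 16 [ 0.56 -0.    0.1 ] [0.567 0.021 0.117]
572 17 [0.569 0.001 0.106] [0.575 0.01  0.119]
580 17 [0.577 0.001 0.103] [0.584 0.011 0.12 ]
588 17 [ 0.584 -0.001  0.107] [0.592 0.012 0.123]
596 17 [ 0.592 -0.     0.106] [0.6   0.014 0.123]
604 18 [0.6   0.002 0.11 ] [0.607 0.011 0.127]
612 18 [ 0.608 -0.001  0.11 ] [0.615 0.011 0.128]
620 12 [0.617 0.001 0.114] [0.623 0.008 0.127]
```

>>> send_rows(targets=[{"translation": [0.2,0,1.3],"spin": 0,"jaw": 0.5},{"translation": [0.2,0,2.8],"spin": 0,"jaw": 0.5},{"translation": [0.2,0,4.1],"spin": 0,"jaw": 0.5},{"translation": [0.2,0,4.5],"spin": 0,"jaw": 0.35},{"translation": [0.2,0,4.5],"spin": 0,"jaw": 0.1}], force=15)

```text
time: 10.1
tool_pos: [0.615, -0.0025, 0.066]
tool_rot: [-3.141, 0.002, -0.031]
contact_force: [-0.0, 0.6, 0.5]
opening: 0.0342
grip_force: 0.0
```

>>> send_rows(targets=[{"translation": [0,0,0],"spin": 0,"jaw": 0.08},{"translation": [0,0,0],"spin": 0,"jaw": 0.08},{"translation": [0,0,0],"spin": 0,"jaw": 0.08},{"translation": [0,0,0],"spin": 0,"jaw": 0.08},{"translation": [0,0,0],"spin": 0,"jaw": 0.08}])

```text
time: 10.6
tool_pos: [0.6161, -0.002, 0.0678]
tool_rot: [-3.141, -0.001, -0.031]
contact_force: [0.5, 4.6, 2.1]
opening: 0.0174
grip_force: 15.0
```

```bash
python3 -c "
from h import *
s=monitor.observe();print(s['tool_pos'],s['tool_rot'],s['opening'],s['contact_force'],s['grip_force'])
R=Ro.from_euler('xyz',s['tool_rot']).as_matrix()
h=np.array([.5505,-.0001,.105]); g=s['tool_pos']+[0,0,.034+.0188]; v=g-h; r=np.hypot(np.hypot(v[0],v[1]),v[2]); th=np.arctan2(v[2],np.hypot(v[0],v[1])); print('r',r,'th',th)
e=np.array([np.cos(np.radians(-2)),np.sin(np.radians(-2)),0])
for t in np.linspace(th,np.pi/2,11)[1:]:
    p=h+r*(e*np.cos(t)+np.array([0,0,np.sin(t)])); print(round(t,3),np.round(R.T@(p-g)*100,2))"
```

```text
[ 0.61611225 -0.00199045  0.06781243] [-3.14088899e+00 -1.44875243e-03 -3.14204699e-02] 0.017378526915096285 [0.50372004 4.62488579 2.09030209] 14.983739014595727
r 0.0674706570127263 th 0.23351221959668447
0.367 [-0.27  0.04 -0.86]
0.501 [-0.64  0.04 -1.68]
0.635 [-1.13  0.03 -2.44]
0.768 [-1.71  0.03 -3.13]
0.902 [-2.38  0.03 -3.74]
1.036 [-3.12  0.03 -4.25]
1.17 [-3.92  0.02 -4.66]
1.303 [-4.77  0.02 -4.95]
1.437 [-5.66  0.02 -5.13]
1.571 [-6.56  0.01 -5.2 ]
```

>>> send_rows(targets=[{"translation": [-0.27,0,-0.86],"spin": 0,"jaw": 0.08},{"translation": [-0.64,0,-1.68],"spin": 0,"jaw": 0.08},{"translation": [-1.13,0,-2.44],"spin": 0,"jaw": 0.08},{"translation": [-1.71,0,-3.13],"spin": 0,"jaw": 0.08},{"translation": [-2.38,0,-3.74],"spin": 0,"jaw": 0.08}])

```text
time: 11.1
tool_pos: [0.5928, -0.0004, 0.1051]
tool_rot: [-3.139, -0.003, -0.032]
contact_force: [4.7, 8.6, -2.9]
opening: 0.0176
grip_force: 15.1
```

```bash
python3 -c "
from h import *
im,d,P=cloud('side');s=monitor.observe();print(s['tool_pos'],s['tool_rot'],s['opening'],s['contact_force'],s['grip_force'])
g=s['tool_pos']+[0,0,.034+.0188]; h=np.array([.5505,-.0001,.105]); v=g-h; print(np.hypot(v[0],v[2]),np.arctan2(v[2],v[0]))
"
```

```text
[ 5.91747158e-01 -3.03439261e-04  1.05827194e-01] [-3.13946888e+00 -1.87673591e-03 -3.13950127e-02] 0.017345900306886732 [1.75057385 7.81535278 1.05486243] 15.055623521725465
0.06765503666437267 0.9151537644514101
```

>>> send_rows(targets=[{"translation": [-0.74,-0.1,-0.51],"spin": 0,"jaw": 0.08},{"translation": [-1.54,-0.12,-0.92],"spin": 0,"jaw": 0.08},{"translation": [-2.39,-0.12,-1.21],"spin": 0,"jaw": 0.08},{"translation": [-3.28,-0.12,-1.39],"spin": 0,"jaw": 0.08},{"translation": [-4.1,-0.12,-1.45],"spin": 0,"jaw": 0.08}])

```text
time: 11.65
tool_pos: [0.5542, 0.0007, 0.1194]
tool_rot: [-3.141, -0.008, -0.032]
contact_force: [17.9, 3.3, -7.5]
opening: 0.0179
grip_force: 14.9
```

```bash
python3 -c "
from h import *
im,d,P=cloud('side');s=monitor.observe();print(s['tool_pos'],s['tool_rot'],s['opening'],s['contact_force'],s['grip_force'],s['qpos'][5])
g=s['tool_pos']+[0,0,.034+.0188]; h=np.array([.5505,-.0001,.105]); v=g-h; print(np.hypot(v[0],v[2]),np.arctan2(v[2],v[0]))
"
```

```text
[0.5536403  0.00072654 0.11964645] [-3.14146305 -0.00845076 -0.0317447 ] 0.017775145268401148 [11.88869045  3.2898168  -9.54522052] 14.890563078224659 1.4642623502877943
0.0675195188815193 1.5242699750443731
```

>>> send_rows(targets=[{"translation": [-0.1,-0.05,0.1],"spin": 0,"jaw": 0.08},{"translation": [-0.2,-0.05,0.1],"spin": 0,"jaw": 0.08},{"translation": [-0.3,-0.05,0.1],"spin": 0,"jaw": 0.08},{"translation": [-0.3,-0.05,0.1],"spin": 0,"jaw": 0.08},{"translation": [-0.3,-0.05,0.1],"spin": 0,"jaw": 0.08}])

```text
time: 12.2
tool_pos: [0.5536, 0.0007, 0.1196]
tool_rot: [3.141, -0.013, -0.032]
contact_force: [16.1, 3.3, -4.4]
opening: 0.0183
grip_force: 14.9
```

```bash
python3 -c "
from h import *
s=monitor.observe();print(s['tool_pos'],s['contact_force'],s['opening'])"
```

```text
[0.55362063 0.00069879 0.11960797] [16.06490405  3.31214815 -4.38490458] 0.0182660263607842
```

The handle is at its stop: 3 mm more push only raised the force and nothing moved. Before cranking over the can I'll check the gripper body's real height, using the saved cloud.

```bash
python3 -c "
from h import *
P=np.load('n1.npz')['P'].reshape(-1,3); t=np.array([.5819,.1841]); tip=.120+.034
a=np.radians(-12.8); M=np.array([[np.cos(a),-np.sin(a)],[np.sin(a),np.cos(a)]]); L=(P[:,:2]-t)@M*1000
for lo in range(-110,111,10):
    m=(L[:,0]>=lo)&(L[:,0]<lo+10)&(abs(L[:,1])<45)&(P[:,2]>.128)&(P[:,2]<.35)
    if m.sum(): print(lo,m.sum(),'min z above tip mm',np.round((np.sort(P[m,2])[:4]-tip)*1000),'y',L[m,1].min().round(),L[m,1].max().round())
Q=np.load('side0.npz')['P'].reshape(-1,3); m=(np.hypot(Q[:,0]-.684,Q[:,1]+.14)<.05)&(Q[:,2]>.15); print('can',np.percentile(Q[m,2],[99,100]),np.median(Q[m],0))
Q=np.load('top0.npz')['P'].reshape(-1,3); m=(np.hypot(Q[:,0]-.684,Q[:,1]+.14)<.05)&(Q[:,2]>.19); print('can top',np.median(Q[m],0),m.sum(),Q[m].min(0),Q[m].max(0))
"
```

```text
-100 86 min z above tip mm [90. 90. 90. 91.] y -37.0 39.0
-90 155 min z above tip mm [67. 67. 68. 68.] y -37.0 40.0
-80 79 min z above tip mm [70. 74. 76. 77.] y -33.0 39.0
-70 64 min z above tip mm [77. 78. 78. 78.] y -27.0 36.0
-60 160 min z above tip mm [76. 76. 77. 77.] y -28.0 33.0
-50 301 min z above tip mm [62. 64. 64. 65.] y -34.0 39.0
-40 313 min z above tip mm [21. 26. 26. 28.] y -33.0 40.0
-30 353 min z above tip mm [ 8.  9. 10. 10.] y -22.0 41.0
-20 317 min z above tip mm [-9. -7. -7. -6.] y 4.0 39.0
-10 314 min z above tip mm [-25. -24. -23. -23.] y -7.0 40.0
0 263 min z above tip mm [-24. -23. -21. -19.] y -4.0 40.0
10 351 min z above tip mm [-5. -0.  2.  2.] y -26.0 40.0
20 185 min z above tip mm [ 5.  8.  9. 10.] y 7.0 40.0
30 108 min z above tip mm [45. 53. 55. 57.] y -27.0 41.0
40 60 min z above tip mm [77. 77. 77. 78.] y -22.0 36.0
50 48 min z above tip mm [78. 78. 79. 79.] y -22.0 32.0
60 90 min z above tip mm [77. 77. 77. 78.] y -29.0 41.0
70 151 min z above tip mm [66. 67. 67. 68.] y -32.0 40.0
80 95 min z above tip mm [66. 67. 67. 70.] y -34.0 40.0
90 21 min z above tip mm [89. 94. 96. 98.] y -30.0 39.0
can [0.21550055 0.21589378] [ 0.69606589 -0.12425774  0.18402282]
can top [ 0.69591694 -0.14419047  0.21372718] 631 [ 0.67237622 -0.1729492   0.19006089] [ 0.72428435 -0.12001015  0.21931601]
```

>>> send_rows(targets=[{"translation": [0.3,0,0],"spin": 0,"jaw": 0.08},{"translation": [0.3,0,0],"spin": 0,"jaw": 0.35},{"translation": [0.3,0,0],"spin": 0,"jaw": 0.4},{"translation": [0.2,0,-0.4],"spin": 8,"jaw": 0.45},{"translation": [0.2,0,-0.4],"spin": 16,"jaw": 0.45}])

```text
time: 12.7
tool_pos: [0.5491, 0.0009, 0.1221]
tool_rot: [3.141, 0.001, -0.316]
contact_force: [1.6, 0.4, -0.5]
opening: 0.0407
grip_force: 0.0
```

```bash
python3 -c "
from h import *
s=monitor.observe();print(s['qpos'][5])
go(.5536,.0007,.1215,np.radians(-58))"
```

```text
1.7499071160994608
shift [ 0.43 -0.12  0.06] spin 39.9
```

>>> send_rows(targets=[{"translation": [0.43,-0.12,0],"spin": 8,"jaw": 0.45},{"translation": [0.43,-0.12,0],"spin": 16,"jaw": 0.45},{"translation": [0.43,-0.12,0],"spin": 24,"jaw": 0.45},{"translation": [0.43,-0.12,0],"spin": 32,"jaw": 0.45},{"translation": [0.43,-0.12,0],"spin": 40,"jaw": 0.3}], force=25)

```text
time: 13.2
tool_pos: [0.5534, 0.0007, 0.1217]
tool_rot: [3.14, 0.001, -1.015]
contact_force: [0.4, -0.2, 0.5]
opening: 0.0369
grip_force: 0.0
```

>>> send_rows(targets=[{"translation": [0,0,0],"spin": 0,"jaw": 0.08},{"translation": [0,0,0],"spin": 0,"jaw": 0.08},{"translation": [0,0,0],"spin": 0,"jaw": 0.08},{"translation": [0,0,0],"spin": 0,"jaw": 0.08},{"translation": [0,0,0],"spin": 0,"jaw": 0.08}])

```text
time: 13.7
tool_pos: [0.5534, 0.0005, 0.1219]
tool_rot: [3.139, 0.001, -1.007]
contact_force: [-4.5, -3.7, 2.2]
opening: 0.018
grip_force: 25.1
```

```bash
cat >> h.py <<'E'
def crank(W,total,n=5,step=None):
    "rows (cm, deg) that carry the grip round W by total degrees in n rows, from the measured pose"
    s=monitor.observe(); R=Ro.from_euler('xyz',s['tool_rot']).as_matrix(); p=s['tool_pos']
    print('pos',p,'yaw',np.degrees(s['tool_rot'][2]).round(1),'F',s['contact_force'].round(1),'open',s['opening'].round(4),'q6',s['qpos'][5].round(2),'r',np.hypot(*(p[:2]-W)).round(4),'phi',np.degrees(np.arctan2(*(p[:2]-W)[::-1])).round(1))
    v=p[:2]-W; v=v/np.hypot(*v)*.06
    for i in range(1,n+1):
        a=np.radians(total*i/n); q=W+np.array([v[0]*np.cos(a)-v[1]*np.sin(a),v[0]*np.sin(a)+v[1]*np.cos(a)])
        print(np.round(R.T@np.r_[q-p[:2],0]*100,2)[:2],round(-total*i/n,1))
E
python3 -c "
from h import *
crank(np.array([.6130,-.0025]),40)"
```

```text
Traceback (most recent call last):
  File "h.py", line 30, in crank
    print('pos',p,'yaw',np.degrees(s['tool_rot'][2]).round(1),'F',s['contact_force'].round(1),'open',s['opening'].round(4),'q6',s['qpos'][5].round(2),'r',np.hypot(*(p[:2]-W)).round(4),'phi',np.degrees(np.arctan2(*(p[:2]-W)[::-1])).round(1))
                                                                                                     ^^^^^^^^^^^^^^^^^^
AttributeError: 'float' object has no attribute 'round'
```

```bash
sed -i "s/s\['opening'\].round(4)/round(float(s['opening']),4)/" h.py; python3 -c "
from h import *
crank(np.array([.6130,-.0025]),40)"
```

```text
pos [5.53361633e-01 5.21847142e-04 1.21940555e-01] yaw -57.7 F [-4.5 -3.7  2.2] open 0.018 q6 2.44 r 0.0597 phi 177.1
[0.7  0.46] -8.0
[1.47 0.79] -16.0
[2.28 1.01] -24.0
[3.11 1.11] -32.0
[3.94 1.1 ] -40.0
```

>>> send_rows(targets=[{"translation": [0.7,0.46,0],"spin": -8,"jaw": 0.08},{"translation": [1.47,0.79,0],"spin": -16,"jaw": 0.08},{"translation": [2.28,1.01,0],"spin": -24,"jaw": 0.08},{"translation": [3.11,1.11,0],"spin": -32,"jaw": 0.08},{"translation": [3.94,1.1,0],"spin": -40,"jaw": 0.08}])

```text
time: 14.2
tool_pos: [0.5653, -0.037, 0.1219]
tool_rot: [-3.14, 0.002, -0.303]
contact_force: [-2.3, 3.9, 2.3]
opening: 0.0172
grip_force: 25.1
```

```bash
python3 -c "
from h import *
crank(np.array([.6130,-.0025]),40)"
```

```text
pos [ 0.56534245 -0.03696654  0.1219294 ] yaw -17.4 F [-2.3  3.9  2.3] open 0.0172 q6 1.67 r 0.0588 phi -144.1
[0.63 0.55] -8.0
[1.39 0.9 ] -16.0
[2.2  1.14] -24.0
[3.02 1.27] -32.0
[3.86 1.28] -40.0
```

>>> send_rows(targets=[{"translation": [0.7,0.46,0],"spin": -8,"jaw": 0.08},{"translation": [1.47,0.79,0],"spin": -16,"jaw": 0.08},{"translation": [2.28,1.01,0],"spin": -24,"jaw": 0.08},{"translation": [3.11,1.11,0],"spin": -32,"jaw": 0.08},{"translation": [3.94,1.1,0],"spin": -40,"jaw": 0.08}])

```text
time: 14.7
tool_pos: [0.599, -0.0588, 0.1219]
tool_rot: [-3.137, 0.002, 0.395]
contact_force: [-6.2, 6.2, 4.5]
opening: 0.0176
grip_force: 25.0
```

```bash
python3 -c "
from h import *
crank(np.array([.6130,-.0025]),40)"
```

```text
pos [ 0.59903143 -0.05883922  0.12194868] yaw 22.6 F [-6.2  6.2  4.5] open 0.0176 q6 0.95 r 0.058 phi -103.9
[0.59 0.61] -8.0
[1.35 0.96] -16.0
[2.15 1.19] -24.0
[2.98 1.32] -32.0
[3.82 1.33] -40.0
```

```bash
python3 -c "
from h import *
crank(np.array([.6134,-.0006]),40)"
```

```text
pos [ 0.59903143 -0.05883922  0.12194868] yaw 22.6 F [-6.2  6.2  4.5] open 0.0176 q6 0.95 r 0.06 phi -103.9
[0.71 0.45] -8.0
[1.47 0.8 ] -16.0
[2.27 1.04] -24.0
[3.1  1.16] -32.0
[3.93 1.17] -40.0
```

>>> send_rows(targets=[{"translation": [0.71,0.45,0],"spin": -8,"jaw": 0.08},{"translation": [1.47,0.8,0],"spin": -16,"jaw": 0.08},{"translation": [2.27,1.04,0],"spin": -24,"jaw": 0.08},{"translation": [3.1,1.16,0],"spin": -32,"jaw": 0.08},{"translation": [3.93,1.17,0],"spin": -40,"jaw": 0.08}])

```text
time: 15.2
tool_pos: [0.6385, -0.0534, 0.1219]
tool_rot: [-3.134, -0.002, 1.093]
contact_force: [-12.5, 9.6, 8.9]
opening: 0.0178
grip_force: 25.0
```

>>> send_rows(targets=[{"translation": [0.71,0.45,0],"spin": -8,"jaw": 0.08},{"translation": [1.47,0.8,0],"spin": -16,"jaw": 0.08},{"translation": [2.27,1.04,0],"spin": -24,"jaw": 0.08},{"translation": [3.1,1.16,0],"spin": -32,"jaw": 0.08},{"translation": [3.93,1.17,0],"spin": -40,"jaw": 0.08}])

```text
time: 15.7
tool_pos: [0.6646, -0.0243, 0.1218]
tool_rot: [-3.131, -0.007, 1.792]
contact_force: [-21.1, 5.8, 11.9]
opening: 0.0172
grip_force: 25.1
```

```bash
python3 -c "
from h import *
crank(np.array([.6134,-.0006]),40)"
```

```text
pos [ 0.6646439  -0.02428803  0.12184848] yaw 102.7 F [-21.1   5.8  11.9] open 0.0172 q6 -0.37 r 0.0565 phi -24.8
[0.48 0.74] -8.0
[1.24 1.1 ] -16.0
[2.04 1.35] -24.0
[2.86 1.49] -32.0
[3.7  1.51] -40.0
```

```bash
python3 -c "
from h import *
from scipy.optimize import least_squares
p=np.array([[.5534,.0005],[.5653,-.0370],[.5990,-.0588],[.6385,-.0534],[.6646,-.0243]])
f=least_squares(lambda c:np.hypot(*(p-c[:2]).T)-c[2],[.613,-.001,.06]); print(f.x,f.fun*1000)
f=least_squares(lambda c:np.hypot(*(p-c[:2]).T)-.06,[.613,-.001]); print(f.x,f.fun*1000)
crank(f.x[:2],40)"
```

```text
[ 0.6112628  -0.00225699  0.05781175] [ 0.11669122 -0.19529758  0.04573386  0.13195594 -0.09908344]
[6.11885144e-01 5.42023953e-04] [-1.51484075 -0.17041519  0.72481162  0.15058187 -1.72494375]
pos [ 0.6646439  -0.02428803  0.12184848] yaw 102.7 F [-21.1   5.8  11.9] open 0.0172 q6 -0.37 r 0.0583 phi -25.2
[0.59 0.6 ] -8.0
[1.34 0.96] -16.0
[2.14 1.22] -24.0
[2.97 1.37] -32.0
[3.8  1.39] -40.0
```

```bash
python3 -c "
from h import *
W=np.array([.6113,-.0023]); r=.0578; C=np.array([.6689,-.0271]); yaw=np.radians(102.3); p0=-23.9
ex=np.array([np.cos(yaw),np.sin(yaw)]); ey=np.array([np.sin(yaw),-np.cos(yaw)])
for call in range(3):
  for i in range(1,6):
    a=np.radians(p0+40*call+8*i); q=W+r*np.array([np.cos(a),np.sin(a)])-C
    if call==0: print(np.round([q@ex*100,q@ey*100],2),-8*i)
a0=np.radians(p0+40); c2=W+r*np.array([np.cos(a0),np.sin(a0)]); y=yaw+np.radians(40); ex=np.array([np.cos(y),np.sin(y)]); ey=np.array([np.sin(y),-np.cos(y)])
for i in range(1,6):
    a=a0+np.radians(8*i); q=W+r*np.array([np.cos(a),np.sin(a)])-c2; print('B',np.round([q@ex*100,q@ey*100],2),-8*i)
im,d,P=cloud('side'); np.savez('side1.npz',im=im,P=P,d=d); im,d,P=cloud('top'); np.savez('top1.npz',im=im,P=P,d=d)
"
```

```text
[ 0.92 -0.01] -8
[1.65 0.33] -16
[2.43 0.55] -24
[3.23 0.67] -32
[4.03 0.67] -40
B [0.68 0.43] -8
B [1.42 0.76] -16
B [2.19 0.99] -24
B [2.99 1.1 ] -32
B [3.8 1.1] -40
```

>>> send_rows(targets=[{"translation": [0.9,0,0],"spin": -8,"jaw": 0.08},{"translation": [1.65,0.33,0],"spin": -16,"jaw": 0.08},{"translation": [2.43,0.55,0],"spin": -24,"jaw": 0.08},{"translation": [3.23,0.67,0],"spin": -32,"jaw": 0.08},{"translation": [4.03,0.67,0],"spin": -40,"jaw": 0.08}])

```text
time: 16.3
tool_pos: [0.6669, 0.0139, 0.122]
tool_rot: [-3.141, -0.002, 2.488]
contact_force: [-5.7, -1.5, 2.6]
opening: 0.0177
grip_force: 25.0
```

>>> send_rows(targets=[{"translation": [0.68,0.43,0],"spin": -8,"jaw": 0.08},{"translation": [1.42,0.76,0],"spin": -16,"jaw": 0.08},{"translation": [2.19,0.99,0],"spin": -24,"jaw": 0.08},{"translation": [2.99,1.1,0],"spin": -32,"jaw": 0.08},{"translation": [3.8,1.1,0],"spin": -40,"jaw": 0.08}])

```text
time: 16.8
tool_pos: [0.6446, 0.0459, 0.1221]
tool_rot: [3.141, 0.001, -3.097]
contact_force: [-0.9, -0.4, 1.2]
opening: 0.0181
grip_force: 25.0
```

```bash
python3 -c "
from h import *
crank(np.array([.6113,-.0023]),40)
N=np.array([.6113,-.0023])
a=np.radians(-12.8); M=np.array([[np.cos(a),-np.sin(a)],[np.sin(a),np.cos(a)]])
im,d,P=cloud('side'); np.savez('side2.npz',im=im,P=P,d=d); im,d,P=cloud('top'); np.savez('top2.npz',im=im,P=P,d=d)
for n in ('side0','side1','side2','top0','top1','top2'):
    f=np.load(n+'.npz'); g=f['im'].min(-1).astype(np.float32); P=f['P'].reshape(-1,3); L=(P[:,:2]-N)@M*1000
    m=(abs(P[:,2]-.052)<.004)&(L[:,0]>18)&(L[:,0]<38)&(L[:,1]>150)&(L[:,1]<300)
    print(n,'carriage y range',np.percentile(L[m,1],[0,1,50,99,100]).round(1) if m.any() else None,m.sum())
    ys=np.arange(185,262,2)
    for x,z in ((30,.052),(36,.052),(52,.055)):
        w=N+np.stack([np.full(ys.shape,x),ys],-1)@M.T/1000
        p=proj(n[:-1],np.c_[w,np.full(len(ys),z)]).astype(np.float32)
        print('  x',x,cv2.remap(g,p[:,0],p[:,1],cv2.INTER_LINEAR).ravel().astype(int).tolist())
"
```

```text
pos [0.64456894 0.0459355  0.12211273] yaw -177.4 F [-0.9 -0.4  1.2] open 0.0181 q6 -1.66 r 0.0586 phi 55.4
[0.62 0.57] -8.0
[1.37 0.93] -16.0
[2.17 1.17] -24.0
[3.   1.31] -32.0
[3.84 1.32] -40.0
side0 carriage y range [156.1 157.  211.7 237.4 237.7] 96
  x 30 [192, 190, 190, 188, 178, 166, 153, 143, 137, 147, 164, 183, 191, 193, 191, 190, 190, 190, 189, 188, 187, 187, 186, 188, 189, 186, 170, 150, 130, 122, 119, 118, 119, 120, 115, 103, 93, 91, 92]
  x 36 [195, 195, 193, 194, 187, 157, 128, 117, 133, 154, 173, 183, 193, 195, 190, 191, 192, 190, 193, 192, 189, 191, 192, 193, 194, 180, 162, 145, 128, 108, 102, 99, 94, 89, 86, 86, 87, 87, 86]
  x 52 [83, 84, 85, 86, 87, 87, 87, 88, 88, 90, 92, 92, 91, 90, 88, 87, 87, 87, 86, 83, 81, 80, 81, 81, 79, 80, 89, 105, 139, 162, 165, 144, 123, 122, 138, 162, 174, 166, 151]
side1 carriage y range [177.7 181.5 234.8 260.8 261.2] 99
  x 30 [88, 115, 142, 162, 172, 186, 189, 184, 181, 183, 192, 200, 200, 199, 199, 188, 174, 156, 143, 140, 147, 172, 192, 203, 200, 197, 197, 197, 197, 195, 194, 193, 193, 193, 195, 199, 201, 185, 161]
  x 36 [57, 81
[... 2292 characters left out ...]
78, 165, 156, 153, 151, 150, 150]
top2 carriage y range [174.7 187.7 231.9 266.7 267.8] 237
  x 30 [186, 188, 185, 177, 163, 146, 138, 155, 184, 203, 214, 219, 220, 220, 220, 221, 221, 221, 221, 220, 220, 220, 216, 206, 195, 193, 207, 215, 219, 220, 221, 221, 221, 220, 220, 220, 220, 221, 221]
  x 36 [106, 105, 103, 101, 100, 109, 129, 157, 184, 201, 211, 216, 218, 220, 221, 220, 220, 220, 220, 220, 221, 220, 217, 211, 200, 200, 208, 216, 220, 219, 220, 220, 221, 220, 219, 219, 220, 220, 219]
  x 52 [153, 154, 153, 153, 152, 153, 154, 154, 153, 153, 153, 152, 151, 152, 153, 151, 153, 155, 153, 151, 152, 152, 147, 136, 127, 132, 156, 171, 175, 180, 186, 187, 179, 166, 158, 153, 152, 153, 152]
```

```bash
python3 -c "
from h import *
N=np.array([.6113,-.0023]); a=np.radians(-12.8); M=np.array([[np.cos(a),-np.sin(a)],[np.sin(a),np.cos(a)]])
out=[]
for n in ('top','side'):
    f=np.load(n+'2.npz'); c=proj(n,np.r_[N+M@np.array([.047,.240]),.055])[0].round().astype(int); print(n,c)
    k=(c-[16,24]); im=f['im'][k[1]:k[1]+48,k[0]:k[0]+32]; out.append(cv2.resize(im,(400,600),interpolation=cv2.INTER_CUBIC)); print('origin',k)
    P=f['P'][c[1]-8:c[1]+9,c[0]-8:c[0]+9]; L=(P[...,:2]-N)@M*1000
    print((P[...,2]*1000).round(0)[::2,:].astype(int))
save(np.hstack(out),'last.png')"
```

```text
top [207 161]
origin [191 137]
[[ 3  1  0 -2  3  3 -2  2 -1 39  1  1 10 10 10 14 14]
 [ 1  4  2  5 -1  2 49 49 41 40 40 37  3  4  9  9  4]
 [-1  0  3  3  2 50 48 61 55 49 56 51  0  0  3  4  0]
 [ 2  0  3  0  2 52 60 58 57 51 51 43 32  2  1  2  1]
 [-2 -2  1  1 -1  2 60 56 43 46 43 39 -2 -1  3  6  4]
 [51 54 55 51 49 53 54 55 51 -1  2  3  3  2  1  3  2]
 [50 53 55 55 54 53 54 56 56 51 55 56 54 52 51 56 52]
 [53 52 53 52 54 51 54 50 53 55 52 54 51 56 53 49 53]
 [52 51 56 50 55 55 52 52 49 50 51 54 54 55 53 55 55]]
side [223 251]
origin [207 227]
[[                  15                   19                   18
                    19                   17                   20
                    20                   17                   16
                    17                   17                   18
                    15                   16                   13
                    13                   11]
 [                   8                   11                   13
                    14                   13                   13
                    11                   12       
[... 2141 characters left out ...]
     42                   52
                    52                   53                   53
                    53                   55                   53
                    54                   53                   52
                    53                   52]
 [                   1                    0                   36
                    35                   36                   47
                    48                   48                   47
                    50                   50                   52
                    51                   52                   51
                    51                   51]]<string>:9: RuntimeWarning: invalid value encountered in cast
```

View pics/last.png

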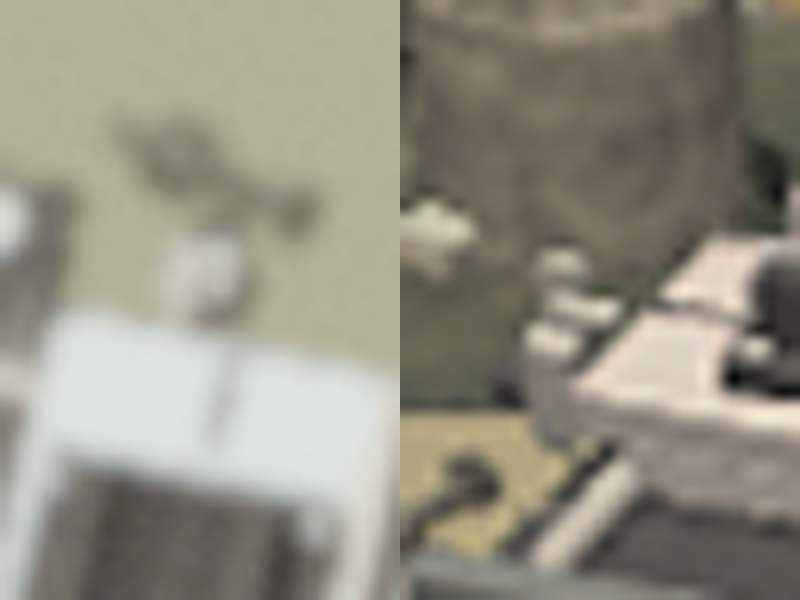

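Left: the pointer block is at (205,265), with its tip running down to (190,318) beside the carriage edge, left of the mark line at (225,380). Right: the wedge tip points right, ending at (620,310), and the mark reaches the edge at (655,303). So about 10 mm is left.

```bash
python3 -c "
from h import *
N=np.array([.6113,-.0023]); a=np.radians(-12.8); M=np.array([[np.cos(a),-np.sin(a)],[np.sin(a),np.cos(a)]])
L=lambda p:np.round((p[:2]-N)@M*1000,1)
for z in (.052,.055):
    print(z,'top tip',L(rays('top',191+190.5/12.5-.5,137+318.5/12.5-.5,z)[0]),'side tip',L(rays('side',207+220.5/12.5-.5,227+310.5/12.5-.5,z)[0]))
print('mark edge top',L(rays('top',191+234/12.5-.5,137+345/12.5-.5,.052)[0]),'side',L(rays('side',207+255/12.5-.5,227+303/12.5-.5,.052)[0]))
ys=np.arange(228,264,2); print(ys.tolist())
for n in ('top','side'):
    g=np.load(n+'2.npz')['im'].min(-1).astype(np.float32)
    for x in (42,44,46,48,50,52,54,56,58):
        w=N+np.stack([np.full(ys.shape,x),ys],-1)@M.T/1000
        p=proj(n,np.c_[w,np.full(len(ys),.054)]).astype(np.float32)
        print(n,x,cv2.remap(g,p[:,0],p[:,1],cv2.INTER_LINEAR).ravel().astype(int).tolist())
"
```

```text
0.052 top tip [ 45.6 243.6] side tip [ 45.1 237.5]
0.055 top tip [ 44.9 243. ] side tip [ 42.6 242.6]
mark edge top [ 42.2 234.5] side [ 40.1 232.4]
[228, 230, 232, 234, 236, 238, 240, 242, 244, 246, 248, 250, 252, 254, 256, 258, 260, 262]
top 42 [185, 181, 177, 176, 177, 179, 180, 183, 190, 195, 196, 192, 189, 190, 194, 196, 196, 192]
top 44 [166, 162, 158, 153, 149, 148, 149, 159, 171, 177, 177, 172, 168, 169, 172, 174, 173, 169]
top 46 [154, 150, 143, 134, 125, 121, 129, 146, 163, 173, 171, 163, 159, 157, 158, 160, 160, 156]
top 48 [152, 146, 135, 123, 121, 129, 138, 153, 168, 177, 175, 168, 160, 155, 153, 154, 154, 151]
top 50 [150, 144, 132, 121, 130, 146, 158, 165, 176, 183, 181, 172, 163, 157, 153, 152, 152, 151]
top 52 [150, 145, 130, 125, 141, 161, 172, 175, 182, 187, 184, 174, 163, 156, 152, 152, 153, 152]
top 54 [150, 145, 133, 131, 145, 168, 180, 181, 187, 190, 186, 174, 162, 154, 152, 152, 153, 152]
top 56 [150, 147, 139, 137, 150, 171, 181, 183, 187, 188, 183, 173, 161, 154, 152, 152, 152, 151]
top 58 [152, 149, 144, 141, 150, 171, 182, 182, 180, 179, 178, 168, 159, 154
[... 156 characters left out ...]
43, 112, 83, 75, 85, 103, 110, 116, 119]
side 46 [76, 75, 75, 74, 89, 123, 169, 178, 167, 150, 121, 103, 106, 123, 149, 158, 151, 138]
side 48 [76, 76, 75, 73, 87, 129, 170, 175, 163, 149, 132, 124, 131, 155, 177, 178, 164, 144]
side 50 [79, 77, 74, 73, 77, 115, 154, 175, 162, 144, 132, 135, 146, 161, 177, 185, 164, 141]
side 52 [81, 78, 78, 79, 84, 115, 150, 176, 162, 142, 124, 133, 146, 167, 179, 178, 155, 132]
side 54 [87, 86, 87, 93, 105, 125, 152, 172, 160, 137, 118, 129, 154, 177, 167, 156, 133, 108]
side 56 [101, 104, 102, 106, 120, 141, 149, 153, 144, 124, 114, 119, 133, 150, 134, 108, 88, 86]
side 58 [128, 122, 112, 111, 123, 134, 136, 126, 113, 103, 92, 85, 100, 96, 74, 80, 82, 81]
```

```bash
sed -i "s/\*.06$/*.0578/" h.py; python3 -c "
from h import *
crank(np.array([.6113,-.0023]),40)
N=np.array([.6113,-.0023]); a=np.radians(-12.8); M=np.array([[np.cos(a),-np.sin(a)],[np.sin(a),np.cos(a)]])
P=np.load('side2.npz')['P'].reshape(-1,3); l=(P[:,:2]-N)@M*1000
m=(P[:,2]>.045)&(l[:,0]>41.5)&(l[:,0]<62)&(l[:,1]>225)&(l[:,1]<270)
print(np.c_[l[m],P[m,2]*1000].round(0).astype(int).tolist())
"
```

```text
pos [0.6435925  0.04661689 0.1221098 ] yaw -177.6 F [-3.8  4.1  3.1] open 0.0175 q6 -1.66 r 0.0586 phi 56.6
[0.73 0.36] -8.0
[1.47 0.68] -16.0
[2.25 0.9 ] -24.0
[3.05 1.01] -32.0
[3.85 1.01] -40.0
[[55, 245, 57], [53, 244, 58], [58, 246, 55], [54, 247, 56], [52, 247, 56], [48, 248, 57], [47, 245, 56], [45, 243, 56], [59, 243, 50], [54, 248, 54], [51, 248, 54], [49, 247, 54], [46, 248, 56], [45, 244, 53], [58, 251, 52], [58, 246, 49], [53, 250, 52], [52, 247, 51], [50, 245, 50], [51, 239, 47], [61, 250, 48], [57, 252, 50], [55, 251, 50], [53, 251, 50], [51, 249, 49], [49, 247, 49], [49, 242, 46], [42, 251, 52], [60, 253, 47], [58, 251, 46], [54, 253, 48], [52, 252, 48], [50, 251, 48], [43, 255, 51], [58, 256, 46], [52, 253, 46], [50, 251, 45], [42, 261, 52], [42, 267, 52], [42, 268, 50], [42, 268, 47]]
```

>>> send_rows(targets=[{"translation": [0.73,0.36,0],"spin": -7.5,"jaw": 0.08},{"translation": [1.47,0.68,0],"spin": -15,"jaw": 0.08},{"translation": [2.25,0.9,0],"spin": -22,"jaw": 0.08},{"translation": [3.05,1.01,0],"spin": -29,"jaw": 0.08},{"translation": [3.85,1.01,0],"spin": -36,"jaw": 0.08}])

```text
time: 17.4
tool_pos: [0.6075, 0.0556, 0.1222]
tool_rot: [-3.141, 0.005, -2.473]
contact_force: [6.1, 5.2, -3.0]
opening: 0.0176
grip_force: 25.1
```

```bash
cat >> h.py <<'E'
N=np.array([.6113,-.0023]); _a=np.radians(-12.8); M=np.array([[np.cos(_a),-np.sin(_a)],[np.sin(_a),np.cos(_a)]])
def gap():
    im,d,P=cloud('top'); g=im.min(-1).astype(np.float32); ys=np.arange(205,275,.5)
    def prof(x,z):
        w=N+np.stack([np.full(ys.shape,x),ys],-1)@M.T/1000
        p=proj('top',np.c_[w,np.full(len(ys),z)]).astype(np.float32); return cv2.remap(g,p[:,0],p[:,1],cv2.INTER_LINEAR).ravel()
    r=[]
    for x in (26,29,32,35,37):
        f=prof(x,.052); i=np.where((ys>225)&(ys<255))[0]; w=np.clip(212-f[i],0,None); r.append((x,round(float((w*ys[i]).sum()/w.sum()),1),int(f[i].min())))
    print('mark',r)
    r=[]
    for x in (45,47,49,51):
        f=prof(x,.056); i=np.where((ys>240)&(ys<253))[0]; w=np.clip(f[i]-160,0,None); r.append((x,round(float((w*ys[i]).sum()/max(w.sum(),1)),1),ys[i][f[i].argmax()]))
    print('tip',r)
E
python3 -c "
from h import *
crank(N,20,3); gap()"
```

```text
pos [0.60749032 0.05559125 0.12216003] yaw -141.7 F [ 6.1  5.2 -3. ] open 0.0176 q6 -2.28 r 0.058 phi 93.8
[0.59 0.33] -6.7
[1.2  0.61] -13.3
[1.84 0.82] -20.0
mark [(26, 239.2, 198), (29, 239.4, 195), (32, 239.1, 192), (35, 239.1, 195), (37, 239.4, 196)]
tip [(45, 246.9, np.float64(247.0)), (47, 246.9, np.float64(247.5)), (49, 246.6, np.float64(246.0)), (51, 245.9, np.float64(246.0))]
```

```bash
python3 -c "
from h import *
crank(N,40,5)"
```

```text
pos [0.60630288 0.05550889 0.12214001] yaw -141.3 F [ 4.4  4.9 -2.7] open 0.0179 q6 -2.28 r 0.058 phi 94.9
[0.71 0.38] -8.0
[1.46 0.68] -16.0
[2.24 0.87] -24.0
[3.05 0.95] -32.0
[3.85 0.92] -40.0
```

>>> send_rows(targets=[{"translation": [0.71,0.38,0],"spin": -7,"jaw": 0.08},{"translation": [1.46,0.68,0],"spin": -13,"jaw": 0.08},{"translation": [2.24,0.87,0],"spin": -20,"jaw": 0.08},{"translation": [3.05,0.95,0],"spin": -26,"jaw": 0.08},{"translation": [3.85,0.92,0],"spin": -33,"jaw": 0.08}])

```text
time: 17.95
tool_pos: [0.5714, 0.0396, 0.1222]
tool_rot: [-3.139, 0.005, -1.897]
contact_force: [4.9, 7.5, -2.2]
opening: 0.0172
grip_force: 25.0
```

```bash
python3 -c "
from h import *
gap(); gap(); crank(N,8,1)"
```

```text
mark [(26, 244.8, 201), (29, 244.8, 198), (32, 245.0, 199), (35, 244.9, 198), (37, 244.6, 198)]
tip [(45, 247.3, np.float64(247.0)), (47, 247.1, np.float64(247.5)), (49, 246.7, np.float64(246.0)), (51, 246.1, np.float64(246.0))]
mark [(26, 245.2, 201), (29, 244.9, 198), (32, 245.1, 196), (35, 244.9, 196), (37, 244.8, 198)]
tip [(45, 247.3, np.float64(247.0)), (47, 246.7, np.float64(246.0)), (49, 246.4, np.float64(245.5)), (51, 245.9, np.float64(246.0))]
pos [0.57043959 0.03879015 0.12221712] yaw -108.8 F [0.6 5.3 0.2] open 0.0175 q6 -2.88 r 0.0579 phi 134.8
[0.75 0.29] -8.0
```

```bash
python3 -c "
from h import *
np.set_printoptions(linewidth=200)
xs=np.arange(30,66,2); ys=np.arange(232,262,2); X,Y=np.meshgrid(xs,ys,indexing='ij')
for n in ('top','side'):
    ims=[read_camera(n)[0] for _ in range(4)]; g=np.mean(ims,0).astype(np.float32); np.save('avg_'+n,g)
    for z in ((.056,) if n=='top' else (.052,.056)):
        w=np.c_[N+np.c_[X.ravel(),Y.ravel()]@M.T/1000,np.full(X.size,z)]; p=proj(n,w).astype(np.float32)
        o=cv2.remap(g,p[:,0].reshape(X.shape),p[:,1].reshape(X.shape),cv2.INTER_CUBIC)
        print(n,z,ys); 
        for x,r in zip(xs,o.mean(-1).round().astype(int)): print(x,r)
        if n=='top':
            print('R-B'); 
            for x,r in zip(xs,(o[...,0]-o[...,2]).round().astype(int)): print(x,r)
"
```

```text
top 0.056 [232 234 236 238 240 242 244 246 248 250 252 254 256 258 260]
30 [225 225 225 226 221 209 199 206 218 224 226 226 225 225 225]
32 [225 225 225 225 220 209 197 204 216 224 226 226 226 226 225]
34 [225 225 225 224 220 208 197 204 216 224 226 226 226 226 225]
36 [225 225 224 223 218 205 198 206 218 224 224 225 225 225 225]
38 [221 223 222 220 214 200 195 206 217 220 220 220 222 223 223]
40 [211 213 212 209 201 190 187 199 208 210 210 211 213 214 214]
42 [192 192 188 182 175 172 175 186 192 192 192 194 198 199 197]
44 [171 163 155 148 148 157 169 180 181 178 177 178 181 183 181]
46 [155 139 130 131 138 156 174 184 182 176 172 171 172 173 172]
48 [146 131 133 144 153 167 183 192 189 181 174 171 170 170 170]
50 [142 132 145 162 172 180 190 197 194 185 176 172 171 170 170]
52 [142 136 156 177 185 187 196 199 195 186 176 171 171 170 170]
54 [146 143 163 185 191 191 197 200 195 184 174 171 170 170 170]
56 [153 151 166 188 194 194 198 198 192 182 173 171 170 170 171]
58 [161 158 166 183 190 189 188 188 186 178 172 171 171 171 170]
60 [164 161 158 167 173 172 168 170 173 173 171 170 1
[... 2801 characters left out ...]
7  86 107 155 194 209 190 154 121 101 106 139 164]
46 [ 85  86  79  77 110 162 205 206 185 155 133 129 146 179 206]
48 [ 89  86  74  70 100 144 185 198 183 151 135 141 164 189 205]
50 [ 89  88  81  76  99 142 184 196 176 143 129 138 164 197 208]
52 [ 95  94  94  95 114 155 186 192 167 139 126 148 182 201 199]
54 [111 109 108 114 134 164 179 177 153 130 127 144 167 176 153]
56 [137 128 115 118 137 154 154 144 130 113 105 115 126 117  98]
58 [158 141 120 116 126 131 123 110 102  96  94 102 100  94 101]
60 [166 144 125 120 119 112 102  95  96 101 106 106 104 105 106]
62 [157 143 131 123 116 105  98 100 105 108 109 108 107 107 107]
64 [144 130 123 117 110 105 102 103 105 108 109 108 109 109 109]
```

>>> send_rows(targets=[{"translation": [0.28,0.12,0],"spin": -2,"jaw": 0.08},{"translation": [0.56,0.22,0],"spin": -4,"jaw": 0.08},{"translation": [0.86,0.3,0],"spin": -6,"jaw": 0.08},{"translation": [0.86,0.3,0],"spin": -6,"jaw": 0.08},{"translation": [0.86,0.3,0],"spin": -6,"jaw": 0.08}])

```text
time: 18.95
tool_pos: [0.5648, 0.0322, 0.1222]
tool_rot: [-3.141, 0.004, -1.797]
contact_force: [1.4, 8.2, 0.7]
opening: 0.0172
grip_force: 25.0
```

```bash
cat >> h.py <<'E'
def gap2():
    ys=np.arange(234,260,.25)
    for n in ('top','side'):
        g=np.mean([read_camera(n)[0] for _ in range(3)],0).mean(-1).astype(np.float32)
        def prof(xx,z):
            o=0
            for x in xx:
                w=N+np.stack([np.full(ys.shape,x),ys],-1)@M.T/1000
                p=proj(n,np.c_[w,np.full(len(ys),z)]).astype(np.float32); o=o+cv2.remap(g,p[:,0],p[:,1],cv2.INTER_CUBIC).ravel()/len(xx)
            return o
        f=prof((31,33,35,37),.052); k=f.argmin(); q=np.abs(ys-ys[k])<4; w=np.clip(np.median(f)-5-f[q],0,None); print(n,'mark',round(float((w*ys[q]).sum()/w.sum()),2))
        f=prof((44,46,48),.056); i=(ys>241)&(ys<252); k=np.where(i)[0][f[i].argmax()]; print(n,'tip ridge',ys[k])
E
python3 -c "
from h import *
gap2(); crank(N,8,1)"
```

```text
top mark 246.28
top tip ridge 246.75
side mark 244.85
side tip ridge 245.75
pos [0.56483091 0.0321935  0.12221844] yaw -102.9 F [1.5 7.6 0.3] open 0.0177 q6 -3.0 r 0.0579 phi 143.4
[0.76 0.26] -8.0
```

>>> send_rows(targets=[{"translation": [-0.08,0.02,0],"spin": 0,"jaw": 0.08},{"translation": [-0.15,0.04,0],"spin": 0,"jaw": 0.08},{"translation": [-0.15,0.04,0],"spin": 0,"jaw": 0.08},{"translation": [-0.15,0.04,0],"spin": 0,"jaw": 0.3},{"translation": [-0.15,0.04,0],"spin": 0,"jaw": 0.45}])

```text
time: 19.75
tool_pos: [0.5636, 0.0313, 0.122]
tool_rot: [3.141, -0.001, -1.795]
contact_force: [-0.0, -0.5, -0.8]
opening: 0.029
grip_force: 0.0
```

```bash
python3 -c "
from h import *
gap2(); go(.5648,.0322,.1222,np.radians(143.4))"
```

```text
top mark 246.26
top tip ridge 246.5
side mark 244.85
side tip ridge 245.75
shift [-0.08 -0.08 -0.01] spin 113.8
```

>>> send_rows(targets=[{"translation": [-0.08,-0.08,0],"spin": 8.5,"jaw": 0.45},{"translation": [-0.08,-0.08,0],"spin": 17,"jaw": 0.45},{"translation": [-0.08,-0.08,0],"spin": 25.5,"jaw": 0.45},{"translation": [-0.08,-0.08,0],"spin": 34,"jaw": 0.45},{"translation": [-0.08,-0.08,0],"spin": 42.5,"jaw": 0.45}])

```text
time: 20.55
tool_pos: [0.5648, 0.0324, 0.1221]
tool_rot: [3.142, -0.0, -2.542]
contact_force: [0.1, 0.3, 0.0]
opening: 0.0413
grip_force: 0.0
```

>>> send_rows(targets=[{"translation": [0,0,0],"spin": 8.5,"jaw": 0.45},{"translation": [0,0,0],"spin": 17,"jaw": 0.45},{"translation": [0,0,0],"spin": 25.5,"jaw": 0.45},{"translation": [0,0,0],"spin": 34,"jaw": 0.45},{"translation": [0,0,0],"spin": 42.5,"jaw": 0.45}])

```text
time: 21.05
tool_pos: [0.5649, 0.0324, 0.1221]
tool_rot: [-3.142, -0.0, 2.999]
contact_force: [-1.3, 1.3, 0.2]
opening: 0.0414
grip_force: 0.0
```

```bash
python3 -c "
from h import *
print(monitor.observe()['contact_force']); go(.5648,.0322,.1212,np.radians(143.4))"
```

```text
[-1.26456361  1.25389276  0.162579  ]
shift [ 0.   -0.02  0.09] spin 28.4
```

>>> send_rows(targets=[{"translation": [0,0,0.1],"spin": 8.5,"jaw": 0.45},{"translation": [0,0,0.2],"spin": 17,"jaw": 0.45},{"translation": [0,0,0.2],"spin": 25.5,"jaw": 0.45},{"translation": [0,0,0.2],"spin": 28.4,"jaw": 0.45},{"translation": [0,0,0.2],"spin": 28.4,"jaw": 0.3}], force=12)

```text
time: 21.55
tool_pos: [0.5649, 0.0324, 0.1201]
tool_rot: [-3.142, -0.0, 2.509]
contact_force: [0.2, 0.1, -0.2]
opening: 0.0367
grip_force: 0.0
```

>>> send_rows(targets=[{"translation": [0,0,0],"spin": 0,"jaw": 0.08},{"translation": [0,0,0],"spin": 0,"jaw": 0.08},{"translation": [0,0,0],"spin": 0,"jaw": 0.08},{"translation": [0,0,0],"spin": 0,"jaw": 0.08},{"translation": [0,0,0],"spin": 0,"jaw": 0.08}])

```text
time: 22.05
tool_pos: [0.5651, 0.0332, 0.1201]
tool_rot: [3.14, -0.0, 2.51]
contact_force: [2.0, 5.4, -1.2]
opening: 0.0179
grip_force: 12.0
```

```bash
python3 -c "
from h import *
s=monitor.observe(); print(s['tool_pos'],s['tool_rot'],s['opening'],s['contact_force'])"
```

```text
[0.56506912 0.0332494  0.1201071 ] [ 3.14044187e+00 -3.40647798e-04  2.51024617e+00] 0.017916950595586182 [ 1.95623199  5.43959896 -1.18254398]
```

>>> send_rows(targets=[{"translation": [-1.48,0.1,0.16],"spin": 0,"jaw": 0.08},{"translation": [-2.76,0.1,0.59],"spin": 0,"jaw": 0.08},{"translation": [-3.93,0.1,1.26],"spin": 0,"jaw": 0.08},{"translation": [-4.94,0.1,2.15],"spin": 0,"jaw": 0.08},{"translation": [-5.75,0.1,3.22],"spin": 0,"jaw": 0.08}])

```text
time: 22.55
tool_pos: [0.6081, -0.0001, 0.0859]
tool_rot: [-3.137, -0.009, 2.51]
contact_force: [-10.5, 5.3, -1.0]
opening: 0.018
grip_force: 11.8
```

>>> send_rows(targets=[{"translation": [-0.35,0,0.6],"spin": 0,"jaw": 0.08},{"translation": [-0.59,0,1.2],"spin": 0,"jaw": 0.08},{"translation": [-0.75,0,1.7],"spin": 0,"jaw": 0.08},{"translation": [-0.75,0,1.7],"spin": 0,"jaw": 0.08},{"translation": [-0.75,0,1.7],"spin": 0,"jaw": 0.3}])

```text
time: 23.05
tool_pos: [0.616, -0.0051, 0.0695]
tool_rot: [-3.139, -0.004, 2.51]
contact_force: [0.1, 0.2, -0.7]
opening: 0.022
grip_force: 0.0
```

>>> send_rows(targets=[{"translation": [0,0,0],"spin": 0,"jaw": 0.45},{"translation": [0,0,0],"spin": 0,"jaw": 0.5},{"translation": [0,0,0],"spin": 0,"jaw": 0.5},{"translation": [0,0,-2],"spin": 0,"jaw": 0.5},{"translation": [0,0,-5],"spin": 0,"jaw": 0.3}])

```text
time: 23.55
tool_pos: [0.6168, -0.0052, 0.1198]
tool_rot: [-3.14, -0.003, 2.509]
contact_force: [-0.1, -1.0, 0.1]
opening: 0.0415
grip_force: 0.0
```

```bash
python3 -c "
from h import *
im,d,P=cloud('side'); s=monitor.observe(); print(s['tool_pos'],s['opening'],s['contact_force'])
e=np.array([.803,-.596]); h=N+.0578*-e
L=(P[...,:2]-h); a=L@e*1000; b=(L@np.array([.596,.803]))*1000
m=(P[...,2]>.092)&(P[...,2]<.15)&(abs(b)<16)&(a>-35)&(a<80)
for x in range(-36,80,8):
    k=m&(a>=x)&(a<x+8)
    if k.sum(): print(x,k.sum(),np.percentile(P[k][:,2]*1000,[0,50,100]).round(),b[k].min().round(),b[k].max().round(),int(im[k].mean()))
gap2()"
```

```text
[ 0.62028975 -0.00559944  0.12667396] 0.03813248184541288 [ 2.16474169 -0.04446142  4.09024386]
-36 20 [124. 131. 133.] -5.0 15.0 137
-28 11 [118. 123. 131.] -1.0 16.0 113
-20 17 [ 97. 112. 122.] -16.0 15.0 79
-12 24 [ 93. 104. 117.] -13.0 15.0 53
-4 9 [ 95. 113. 114.] -15.0 9.0 40
4 13 [107. 113. 117.] -15.0 8.0 53
12 12 [107. 114. 117.] 0.0 11.0 35
20 11 [102. 111. 117.] 4.0 11.0 29
28 22 [101. 112. 119.] -5.0 10.0 31
36 14 [104. 115. 119.] -2.0 13.0 24
44 14 [ 93. 109. 119.] -2.0 10.0 29
52 18 [ 92. 116. 121.] -1.0 10.0 29
60 13 [ 92. 113. 121.] 0.0 9.0 43
68 3 [114. 115. 118.] -1.0 7.0 85
top mark 246.58
top tip ridge 246.75
side mark 245.04
side tip ridge 245.75
```

```bash
python3 -c "
from h import *
go(.6115,-.0025,.095,np.radians(143.8))"
```

```text
shift [ 0.61 -0.13  2.48] spin -0.0
```

>>> send_rows(targets=[{"translation": [0.6,-0.1,0],"spin": 0,"jaw": 0},{"translation": [0.6,-0.1,0],"spin": 0,"jaw": 0},{"translation": [0.6,-0.1,0],"spin": 0,"jaw": 0},{"translation": [0.6,-0.1,1.2],"spin": 0,"jaw": 0},{"translation": [0.6,-0.1,2.4],"spin": 0,"jaw": 0}])

```text
time: 24.4
tool_pos: [0.6126, -0.0024, 0.096]
tool_rot: [3.141, 0.0, 2.51]
contact_force: [-0.3, -0.4, 0.3]
opening: 0.0004
grip_force: 0.0
```

>>> send_rows(targets=[{"translation": [0,0,0.4],"spin": 0,"jaw": 0},{"translation": [0,0,0.8],"spin": 0,"jaw": 0},{"translation": [0,0,1.2],"spin": 0,"jaw": 0},{"translation": [0,0,1.4],"spin": 0,"jaw": 0},{"translation": [0,0,1.4],"spin": 0,"jaw": 0}])

```text
time: 24.9
tool_pos: [0.6128, -0.0025, 0.083]
tool_rot: [3.141, 0.001, 2.51]
contact_force: [0.3, 0.7, -0.2]
opening: 0.0002
grip_force: 0.0
```

```bash
python3 -c "
from h import *
s=monitor.observe(); print(s['tool_pos'],s['opening'],s['contact_force'])"
```

```text
[ 0.61276162 -0.00252607  0.08299899] 0.00023951289469431822 [ 0.28112219  0.666213   -0.16616333]
```

>>> send_rows(targets=[{"translation": [0,0,0.1],"spin": 0,"jaw": 0},{"translation": [0,0,0.2],"spin": 0,"jaw": 0},{"translation": [0,0,0.3],"spin": 0,"jaw": 0},{"translation": [0,0,0.4],"spin": 0,"jaw": 0},{"translation": [0,0,0.4],"spin": 0,"jaw": 0}])

```text
time: 25.4
tool_pos: [0.6131, -0.0026, 0.0804]
tool_rot: [3.141, 0.002, 2.51]
contact_force: [-1.9, -0.7, 9.3]
opening: 0.0005
grip_force: 4.7
```

>>> send_rows(targets=[{"translation": [0,0,0.1],"spin": 0,"jaw": 0},{"translation": [0,0,0.2],"spin": 0,"jaw": 0},{"translation": [0,0,0.2],"spin": 0,"jaw": 0},{"translation": [0,0,0.2],"spin": 0,"jaw": 0},{"translation": [0,0,0.2],"spin": 0,"jaw": 0}])

```text
time: 25.9
tool_pos: [0.6133, -0.0026, 0.0801]
tool_rot: [3.14, 0.003, 2.51]
contact_force: [-5.2, -1.2, 18.8]
opening: 0.0003
grip_force: 9.3
```

The handle is flat against its stop. Retracting and checking the scene.

>>> send_rows(targets=[{"translation": [0,0,-1],"spin": 0,"jaw": 0},{"translation": [0,0,-4],"spin": 0,"jaw": 0},{"translation": [0,0,-8],"spin": 0,"jaw": 0},{"translation": [3,0,-11],"spin": 0,"jaw": 0},{"translation": [6,0,-13],"spin": 0,"jaw": 0}])

```text
time: 26.4
tool_pos: [0.5642, 0.0333, 0.2088]
tool_rot: [3.14, 0.001, 2.509]
contact_force: [-0.0, 0.5, 0.1]
opening: 0.0007
grip_force: 0.0
```

>>> send_rows(targets=[{"translation": [4,0,0],"spin": 0,"jaw": 0},{"translation": [8,0,0],"spin": 0,"jaw": 0},{"translation": [12,0,0],"spin": 0,"jaw": 0},{"translation": [12,0,0],"spin": 0,"jaw": 0},{"translation": [12,0,0],"spin": 0,"jaw": 0}])

```text
time: 26.9
tool_pos: [0.4672, 0.1044, 0.2073]
tool_rot: [3.141, 0.001, 2.511]
contact_force: [-0.0, -0.9, -0.7]
opening: 0.0004
grip_force: 0.0
```

```bash
python3 -c "
from h import *
s=monitor.observe(); print(s['time'],s['tool_pos'],s['contact_force'])
gap2()
im,d,P=cloud('top'); P0=np.load('top0.npz')['P']; im0=np.load('top0.npz')['im']
def blob(P,c,r,z0,z1):
    m=(np.hypot(P[...,0]-c[0],P[...,1]-c[1])<r)&(P[...,2]>z0)&(P[...,2]<z1); return P[m].mean(0).round(4),int(m.sum())
for n,c,r,z0,z1 in (('can',(.696,-.144),.05,.195,.23),('mug',(.56,.32),.07,.08,.1),('tin',(.747,.075),.05,.052,.07)): print(n,blob(P0,c,r,z0,z1),blob(P,c,r,z0,z1))
print('pin',blob(P,(.584,.183),.02,.105,.125))
e=np.array([.803,-.596]); h=N-.0578*e; L=P[...,:2]-h; a=L@e*1000; b=(L@np.array([.596,.803]))*1000
for x in range(-40,84,8):
    k=(P[...,2]>.098)&(P[...,2]<.2)&(abs(b)<12)&(a>=x)&(a<x+8)
    if k.sum(): print(x,k.sum(),np.percentile(P[k][:,2]*1000,[5,50,95]).round())
"
```

```text
26.9 [0.46718577 0.10439524 0.20726188] [-0.01672299 -0.93955096 -0.69049375]
top mark 246.55
top tip ridge 246.0
side mark 245.03
side tip ridge 245.75
can (array([ 0.6966, -0.145 ,  0.2127]), 603) (array([ 0.6967, -0.1449,  0.2125]), 606)
mug (array([0.5541, 0.3053, 0.0897]), 384) (array([0.5548, 0.3202, 0.0902]), 298)
tin (array([0.7575, 0.0751, 0.0594]), 142) (array([0.7552, 0.0753, 0.0593]), 141)
pin (array([0.5923, 0.1816, 0.1168]), 34)
-32 2 [129. 132. 135.]
8 2 [108. 110. 112.]
16 24 [107. 113. 115.]
24 30 [108. 114. 116.]
32 30 [108. 113. 117.]
40 33 [108. 113. 117.]
48 32 [107. 113. 116.]
56 29 [108. 113. 117.]
64 25 [108. 112. 117.]
72 3 [107. 111. 111.]
```

```bash
python3 -c "
from h import *
im,d,P=cloud('side'); P0=np.load('side0.npz')['P']; Pn=np.load('n1.npz')['P']
def blob(P,c,r,z0,z1):
    m=(np.hypot(P[...,0]-c[0],P[...,1]-c[1])<r)&(P[...,2]>z0)&(P[...,2]<z1); return P[m].mean(0).round(4),P[m].min(0).round(3),P[m].max(0).round(3),int(m.sum())
print('mug',blob(P0,(.56,.32),.08,.02,.1)); print('mug',blob(P,(.56,.32),.08,.02,.1)); print('pin',blob(P,(.584,.183),.03,.085,.125)); print('collar',blob(P,(.584,.183),.03,.076,.083))"
```

```text
mug (array([0.5495, 0.3155, 0.0652]), array([0.504, 0.26 , 0.02 ]), array([0.639, 0.354, 0.095]), 1675)
mug (array([0.5497, 0.3156, 0.0652]), array([0.504, 0.261, 0.02 ]), array([0.64 , 0.355, 0.096]), 1674)
pin (array([0.5851, 0.1921, 0.1049]), array([0.574, 0.175, 0.085]), array([0.597, 0.2  , 0.12 ]), 140)
collar (array([0.5855, 0.192 , 0.0784]), array([0.561, 0.164, 0.076]), array([0.607, 0.212, 0.083]), 78)
```

All bystanders are where they were, and the pin is parked upright. Handing in.

```bash
python3 -c "
from h import *
print(job.hand_in())"
```

```text
the job is handed in; nothing more can be done
None
```

The job is handed in at about 27 s: pin parked in the notch, carriage mark within about 1 mm of the pointer by both cameras, handle folded flat, and the can, mug and tin unmoved; the hand-in gave no verdict.

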